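Square a frame against the stops and find the rattling tin

ROBOT

A 6-joint arm with a two-finger parallel gripper is mounted at the origin on the work surface. World frame = base frame: x ahead of the robot, y to its left, z up, the work surface at z = 0. Lengths are in m, angles in rad, forces in N, time in s.
With the tool pointing down it reaches from about 0.35 to 0.975 m from the base axis. Payload 4.9 kg.
Tool frame: the origin (TCP) lies midway between the tips of the shut fingers; the grasp point (between the pads) lies 19 mm behind it (manip.grip_point_offset is the distance from the TCP to the grasp point, in m); z points along the fingers, y is the direction in which the jaws open and shut (so a half turn about z gives the same grasp; the last joint's range is limited). The gripper opens to 85 mm and grips with 20 to 120 N. Pads are 22 mm wide; open, the fingers measure 114 mm over their backs; the gripper's body (76 mm by 85 mm) begins 54 mm behind the grasp point. The pads swing forward as they close: fully open they stand 13 mm farther back than shut.
Start: joints at [1.218, 0.053, 1.613, -0, 1.476, -0.119], TCP at [0.145, 0.608, 0.231] pointing down, gripper open.
Joint ranges: [-3.01, 3.01], [-1.01, 2.22], [0.06, 2.58], [-1.02, 4.17], [0.09, 2.62], [-3.14, 3.14]. Speed limits (rad/s): [2.57, 2.57, 3.14, 3.14, 3.14, 3.14].

INTERFACE

Orientations are given as a unit quaternion [w, x, y, z].
In Python, from plant import manip gives the robot as it stands. The module is installed in compiled form; this text tells all that it offers.
- The arm moves only by the tool send_rows, never from a script. Its argument "steps" is a list of rows, each a list of 6 numbers: the shift along the tool's x, y, z in m, then the turn, a rotation vector about the tool's x, y, z in degrees. In form: [[dx, dy, dz, wx, wy, wz], ...]. A call has 1 to 8 rows; each row shifts and turns the commanded pose from where the row before left it, along the tool's axes as they then stand; what a row does not reach is not made up. A row lasts 1/8 s, in which the tool goes at most 62.5 mm and 10.7 degrees, less where a joint would pass 70% of its speed; a pose out of reach is approached as far as the arm can. A call is refused whole if a number of a shift passes 0.0625 or a number of a turn 10.7, either way. A call with a gripper value outside its range is refused whole. "grip" is the opening, from 0 (shut) to 1 (fully open), set as the call begins (left out, the last holds). The fingers move at their own pace and stop on an object; the grip force is fixed at half the most. Time passes only in rows, so rows that do not move let the fingers close. It gives the time, the measured TCP pose, the force and the opening at its end, in the units of the state.
- manip.state(): the state, without advancing time (a new reading comes with each control period).
- manip.grab_frame(name): name is "scene" or "side" or "wrist"; returns the picture (480x640x3 uint8, blue, green, red); there is no depth.
- manip.get_calibration(name): a dict with "K" (3x3 intrinsics, pixels), "R" (3x3) and "t" (3): a world point X has camera coordinates R X + t. Camera axes: x right, y down, z forward; pixel columns grow to the right and rows downward; lengths in m; the calibration is good to about 2 mm. A picture is of the moment at which its call begins: read the wrist's pose just before it. get_calibration takes no time and is no camera call; for the wrist camera it gives the pose at the moment of the call.
- manip.job_done(): hands the job in, once; it reports no verdict.
The state is a dict: "time": time; "joint_pos": joint angles; "joint_vel": joint speeds; "joint_efforts": joint torques, N m; "tool_pos": TCP position; "tool_rot": TCP orientation; "contact_force": force on the tool from outside, world axes, zero at the start; "ft_torque": the same for the moment, N m; "gripper_width": opening from 0.0 (shut) to 1.0 (fully open).
Only numpy, scipy, OpenCV 4.12 (cv2) and the standard library are available. Lean on these libraries where they do the work, as an engineer would, in place of code of your own. Each camera call takes 0.05 s, during which the arm holds its last target.

TASK

Get the small white picture frame ready for its hanging cord: first push it along the fitting board until it sits flush against both metal stops, and leave it there. Then shake the three closed tins one at a time until you find the one with the loose brass cord weight rattling in it (the other two are packed tight with pins and stay quiet), standing each quiet one upright on the table again, and leave the scissors, paste jar and tape roll alone. Finish holding the rattling tin out level above the middle of the frame, a hand's breadth or two over it, for the framer across the table to take; the program ends with the tin still in the gripper.

Things in the scene. Friction and masses are not known exactly. Their poses are not given: they have to be found in the camera images.
- fitting_board: Fixed plywood board on the table, 230 mm (its x) by 280 mm (its y), 12 mm thick, turned by up to 0.2 rad. Two aluminium stop bars 20 mm wide stand 14 mm above its top: the far stop along its +x edge, the left stop along its +y edge, open at the inside corner. Origin: centre of its underside, at table height, z up.
- far_stop (a point): Middle of the inner face of the far stop, level with the board's top; the face is the plane x = +90 mm of the board, its axes are the board's.
- left_stop (a point): Middle of the inner face of the left stop, level with the board's top; the face is the plane y = +115 mm of the board, its axes are the board's.
- frame: Loose white wooden picture frame lying face down on the board, 130 mm (its x) by 180 mm (its y), 20 mm thick, 220 to 370 g; rails 18 mm wide, backing sunk 6 mm. Origin: centre of its underside, z up. It starts 20 to 45 mm short of each stop, turned up to 0.12 rad to the board. Home: its +x side on the far stop, its +y side on the left stop, centre at x = 25, y = 25 mm of the board.
- tin_a: One of three identical plain square metal tins, 66 x 66 mm, 50 mm tall, the slip-on lid shut with a paper seal; 220 to 340 g with contents, stands on the table. Origin: centre of its underside, z up, x and y square to its sides. Rigid: a 30 N grip across two opposite sides is safe. Which tin holds the loose weight changes from run to run.
- tin_b: A tin in every way like tin_a, with the same origin and axes. Inside one of the three is the loose weight: a brass ball, 34 mm across, 175 g, with 28 mm of free travel from side wall to side wall and 12 mm up to the lid. Shaken or rocked sideways it rolls freely, knocks on the walls with short blows of 4 to 15 N, felt at the wrist chiefly as jolts of moment.
- tin_c: A tin in every way like tin_a, with the same origin and axes. The two tins without the loose weight each hold a snug pack of paper-wrapped brass pins, 140 to 210 g, that stays still when shaken, so weight does not tell them apart.
- scissors: Scissors lying on the table, 180 mm long along their x axis (blades to +x), black ring handles, 8 mm high; origin at the pivot, on the table. To be left alone.
- paste_jar: Upright glass jar of paste with a white cap, 58 mm across, 70 mm tall; origin at the centre of its underside. To be left alone.
- tape_roll: Roll of brown tape lying flat, 72 mm across, 24 mm high; origin at the centre of its underside. To be left alone.
Not all that is in view belongs to the job. Leave any black or blue look-alike of the frame alone.

How it is judged:
By the outcome, as a careful person would: the job done as asked, in the order asked, and still so for the second after the job is handed in, while the arm keeps its last pose, push and grip.
It also fails if it takes over 72 s, if anything falls off the work surface, if the arm or the gripper's body presses on something with over 40 N, if the wrist force passes 120 N, or if a joint passes its speed limit or range.

## Working session

There is one attempt and no reset: what is moved stays moved. The work goes in short steps, Python scripts to look and compute and a tool call to move; the robot and the scene stay as the last step left them, time stands still between calls to the robot, and variables do not carry over. Pictures are saved under pics/ and viewed, and the job is handed in when it is done.

Besides the shell and the picture viewer there is one more tool, called after "Emit:" as name(argument=value, ...) on one line, values as JSON. send_rows: Moves the arm, as the interface text tells. Its arguments: {"type":"object","properties":{"steps":{"type":"array"},"grip":{"type":"number"}},"required":["steps"]}

```bash
mkdir -p pics
python3 - <<'E'
from plant import manip
import cv2,numpy as np
np.set_printoptions(precision=4,suppress=True)
print(manip.state())
for n in("scene","side","wrist"):
    c=manip.get_calibration(n);print(n,c)
    cv2.imwrite(f"pics/{n}0.png",manip.grab_frame(n))
E
```

```text
{'time': 0.0, 'joint_pos': array([ 1.218 ,  0.0533,  1.6143,  0.    ,  1.476 , -0.119 ]), 'joint_vel': array([ 0.0006, -0.0001,  0.0025, -0.0017,  0.0003,  0.0011]), 'joint_efforts': array([  0.0022, -39.3689, -37.0176,  -0.    ,   0.0072,   0.    ]), 'tool_pos': array([0.1446, 0.6074, 0.2301]), 'tool_rot': array([-0.0002,  0.1166,  0.9932, -0.001 ]), 'contact_force': array([ 0.0082,  0.6613, -0.805 ]), 'ft_torque': array([-0.082 , -0.0215,  0.0248]), 'gripper_width': 1.0041791581771042}
scene {'K': array([[569.984 ,   0.    , 318.2062],
       [  0.    , 569.984 , 238.6069],
       [  0.    ,   0.    ,   1.    ]]), 'R': array([[ 0.7941,  0.6078,  0.0007],
       [ 0.5181, -0.6764, -0.5234],
       [-0.3177,  0.416 , -0.8521]]), 't': array([-0.3811, -0.2236,  1.5604])}
side {'K': array([[486.2107,   0.    , 320.4531],
       [  0.    , 486.2107, 250.8972],
       [  0.    ,   0.    ,   1.    ]]), 'R': array([[ 0.8463, -0.5327, -0.0006],
       [-0.4098, -0.6504, -0.6396],
       [ 0.3403,  0.5416, -0.7687]]), 't': array([-0.3988,  0.2134,  0.795 ])}
wrist {'K': array([[349.6334,   0.    , 318.1984],
       [  0.    , 349.6334, 238.9824],
       [  0.    ,   0.    ,   1.    ]]), 'R': array([[ 0.2307,  0.973 , -0.0012],
       [ 0.9251, -0.219 ,  0.3102],
       [ 0.3015, -0.0726, -0.9507]]), 't': array([-0.6235, -0.0406,  0.3791])}
```

View pics/scene0.png

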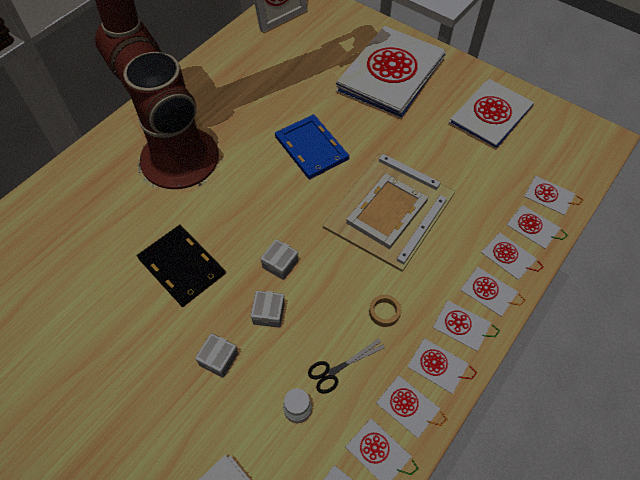

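View pics/side0.png

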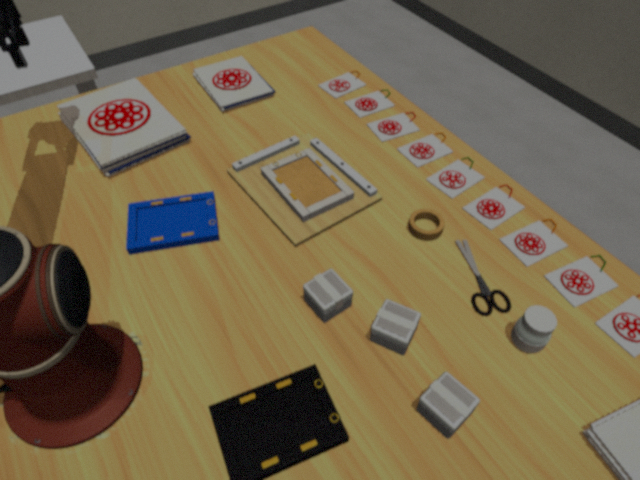

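View pics/wrist0.png

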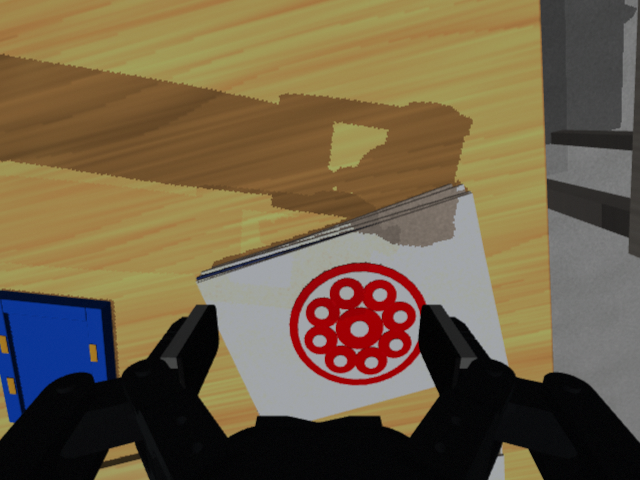

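The scene view shows the white frame on the board at about (387,210), with the stops at (409,171) and (422,229). The tins are at (280,258), (267,308) and (216,354). The look-alikes to leave alone are blue at (312,145) and black at (181,264). I'll enlarge to measure.

```bash
cat > h.py <<'E'
from plant import manip
import cv2,numpy as np
np.set_printoptions(precision=4,suppress=True)
def ray(c,uv,z):
    K,R,t=c["K"],c["R"],c["t"]
    d=R.T@np.linalg.solve(K,[uv[0],uv[1],1]);o=-R.T@t
    return o+d*(z-o[2])/d[2]
def proj(c,X):
    p=c["K"]@(c["R"]@np.asarray(X)+c["t"]);return p[:2]/p[2]
def crop(img,x0,y0,x1,y1,s,fn):
    o=cv2.resize(img[y0:y1,x0:x1],None,fx=s,fy=s,interpolation=cv2.INTER_CUBIC)
    o=cv2.convertScaleAbs(o,alpha=1.4)
    for g in range((x0+9)//10*10,x1,10):
        X=int((g-x0)*s);cv2.line(o,(X,0),(X,8),(0,255,255),1)
        if g%20==0: cv2.putText(o,str(g),(X-10,20),0,.4,(0,0,255),1)
    for g in range((y0+9)//10*10,y1,10):
        Y=int((g-y0)*s);cv2.line(o,(0,Y),(8,Y),(0,255,255),1)
        if g%20==0: cv2.putText(o,str(g),(10,Y+4),0,.4,(0,0,255),1)
    cv2.imwrite(fn,o)
def yaw(): 
    from scipy.spatial.transform import Rotation as Rn
    q=manip.state()["tool_rot"];return Rn.from_quat([q[1],q[2],q[3],q[0]])
E
python3 - <<'E'
from h import *
s=cv2.imread("pics/scene0.png");d=cv2.imread("pics/side0.png")
crop(s,315,145,465,275,5,"pics/c1.png")
crop(d,220,130,390,250,4.5,"pics/c2.png")
crop(s,190,230,310,380,4,"pics/c3.png")
crop(d,295,260,485,440,3.3,"pics/c4.png")
E
```

```text
(no output)
```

View pics/c1.png

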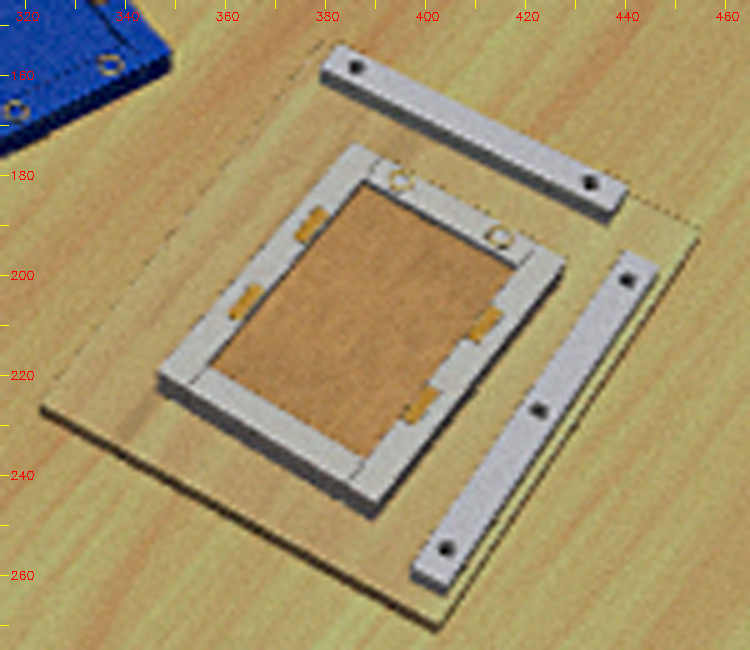

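View pics/c2.png

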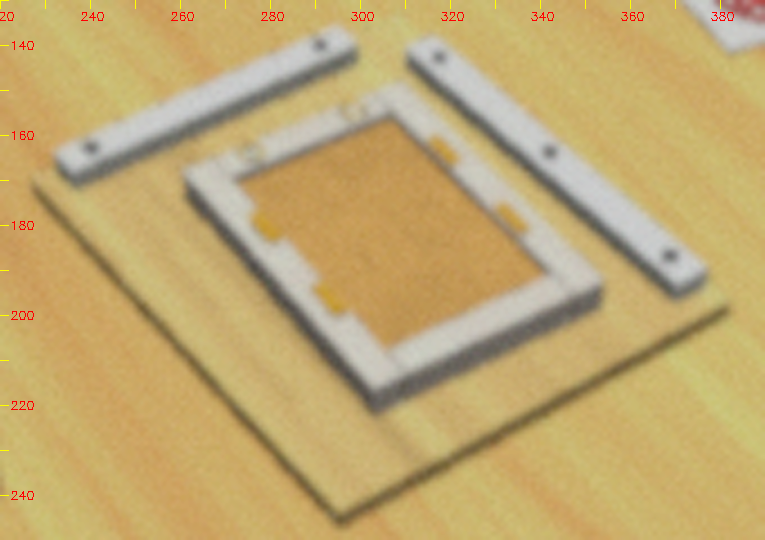

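View pics/c3.png

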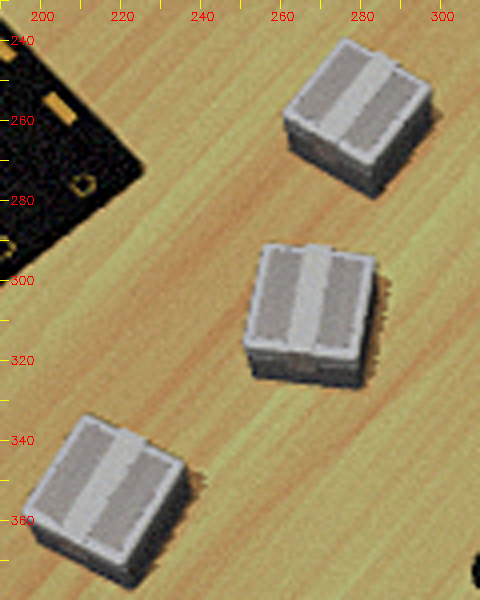

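View pics/c4.png

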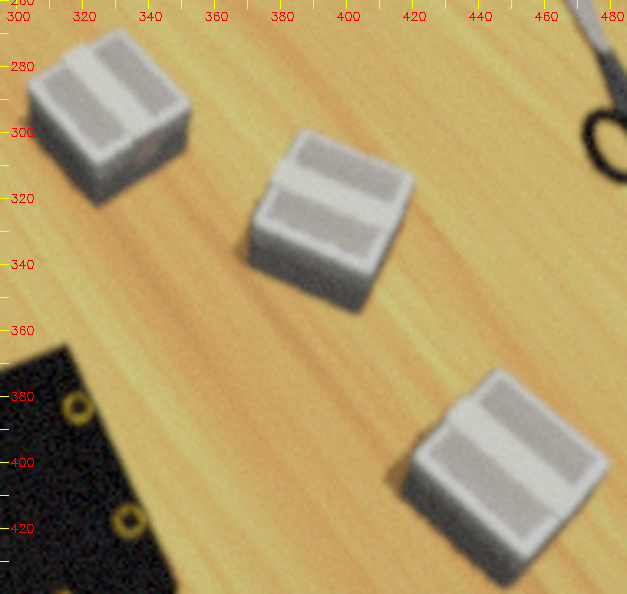

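Run:
```python
from h import *
S=manip.get_calibration("scene");D=manip.get_calibration("side")
def go(name,pts,c,o,s,z):
    P=np.array([ray(c,(o[0]+p[0]/s,o[1]+p[1]/s),z) for p in pts])[:,:2]
    n=len(P);e=np.roll(P,-1,0)-P
    print(name,"C",P.mean(0),"P",P.round(3).tolist(),"len",np.linalg.norm(e,axis=1),"ang",np.degrees(np.arctan2(e[:,1],e[:,0])))
o=(315,145);go("board S",[(42,406),(437,624),(699,231),(322,42)],S,o,5,.012)
go("frame S",[(355,145),(565,263),(374,503),(158,375)],S,o,5,.032)
go("stopF/L S",[(319,72),(608,213),(627,192),(337,43)],S,o,5,.026)
go("stop2 S",[(412,569),(447,582),(658,266),(626,251)],S,o,5,.026)
o=(220,130);go("board D",[(33,187),(340,519),(728,310)],D,o,4.5,.012)
go("frame D",[(187,172),(405,85),(602,285),(375,395)],D,o,4.5,.032)
for o,s,c,L in(((190,230),4,S,[[(346,40),(431,92),(372,164),(286,114)],[(264,244),(375,257),(358,358),(246,347)],[(88,416),(188,463),(127,560),(25,512)]]),
 ((295,260),3.3,D,[[(119,29),(190,104),(98,163),(28,87)],[(301,129),(414,179),(371,273),(252,220)],[(499,369),(609,463),(528,552),(414,455)]])):
  for t in L: go("tin",t,c,o,s,.05)
for n,p,z in(("jar",(297,395),.07),("tape",(385,308),.024),("scis tip",(383,343),.005),("ring",(326,383),.005),("ring2",(318,370),.005)):print(n,ray(S,p,z))
```

```text
board S C [0.5571 0.2023] P [[0.455, 0.054], [0.68, 0.07], [0.661, 0.349], [0.433, 0.335]] len [0.2255 0.2793 0.2281 0.2815] ang [   4.0779   93.8293 -176.4623  -85.6464]
frame S C [0.5589 0.1846] P [[0.494, 0.273], [0.621, 0.275], [0.623, 0.097], [0.497, 0.094]] len [0.1271 0.1778 0.1263 0.1793] ang [   0.8912  -89.3979 -178.4249   90.8884]
stopF/L S C [0.5343 0.3231] P [[0.449, 0.306], [0.621, 0.32], [0.621, 0.337], [0.446, 0.329]] len [0.1719 0.0177 0.176  0.0228] ang [   4.4833   87.4971 -177.1867  -80.9076]
stop2 S C [0.6573 0.1942] P [[0.657, 0.081], [0.674, 0.085], [0.659, 0.306], [0.641, 0.305]] len [0.0177 0.2219 0.018  0.2243] ang [  13.6847   93.9243 -174.2236  -85.9371]
board D C [0.5138 0.1485] P [[0.426, 0.326], [0.446, 0.052], [0.67, 0.067]] len [0.2741 0.2245 0.3558] ang [-85.8122   3.7088 133.3143]
frame D C [0.5515 0.1838] P [[0.488, 0.273], [0.615, 0.273], [0.616, 0.097], [0.488, 0.092]] len [0.1268 0.1765 0.1274 0.1805] ang [   0.1768  -89.6297 -178.0523   90.1738]
tin C [ 0.4371 -0.0931] P [[0.404, -0.065], [0.467, -0.062], [0.469, -0.12], [0.408, -0.125]] len [0
[... 403 characters left out ...]
167.4505   99.9998]
tin C [ 0.4284 -0.0927] P [[0.457, -0.059], [0.461, -0.121], [0.4, -0.126], [0.395, -0.066]] len [0.0622 0.0612 0.0606 0.0627] ang [ -85.8414 -175.1409   95.5208    6.3039]
tin C [ 0.49   -0.2077] P [[0.501, -0.165], [0.532, -0.22], [0.479, -0.251], [0.448, -0.195]] len [0.063  0.0608 0.0636 0.0621] ang [ -61.341  -149.7207  119.8226   29.6842]
tin C [ 0.474  -0.3582] P [[0.498, -0.322], [0.509, -0.383], [0.451, -0.394], [0.437, -0.334]] len [0.062  0.0591 0.0619 0.0617] ang [ -79.5762 -169.5951  102.7778   10.5435]
jar [ 0.6788 -0.3303  0.07  ]
tape [ 0.7045 -0.0431  0.024 ]
scis tip [ 0.7453 -0.1085  0.005 ]
ring [ 0.6988 -0.2585  0.005 ]
ring2 [ 0.6677 -0.2461  0.005 ]
```

```bash
cat >> h.py <<'E'
def psi(st=None):
    M=yaw().as_matrix();return np.degrees(np.arctan2(M[1,1],M[0,1]))
def plan(x,y,z,ps=None,step=.06,tstep=10.5,frm=None):
    st=manip.state();p=np.array(st["tool_pos"]) if frm is None else np.array(frm[:3]);a=psi() if frm is None else frm[3]
    if ps is None: ps=a
    d=np.array([x,y,z])-p;da=(ps-a+180)%360-180
    n=max(1,int(np.ceil(max(np.linalg.norm(d)/step,abs(da)/tstep))))
    print(f"n={n} pos {p} psi {a:.2f}");R=[]
    for i in range(n):
        q=np.radians(a+da*i/n);s=d/n
        R.append([round(float(v),4) for v in(s@[-np.sin(q),np.cos(q),0],s@[np.cos(q),np.sin(q),0],-s[2])]+[0,0,round(-da/n,2)])
    for r in R:print(r)
def st():
    s=manip.state();print("t %.2f"%s["time"],s["tool_pos"],"psi %.2f"%psi(),"F",s["contact_force"],"T",s["ft_torque"],"w %.3f"%s["gripper_width"],"J",s["joint_pos"])
E
python3 -c "
from h import *
print(yaw().as_matrix())
plan(.455,.184,.16,94)"
```

```text
[[-0.9728  0.2316 -0.0006]
 [ 0.2317  0.9728 -0.0016]
 [ 0.0002 -0.0017 -1.    ]]
n=9 pos [0.1446 0.6075 0.2303] psi 76.61
[-0.0444, -0.0378, 0.0078, 0, 0, np.float64(-1.93)]
[-0.0431, -0.0393, 0.0078, 0, 0, np.float64(-1.93)]
[-0.0418, -0.0407, 0.0078, 0, 0, np.float64(-1.93)]
[-0.0404, -0.0421, 0.0078, 0, 0, np.float64(-1.93)]
[-0.039, -0.0434, 0.0078, 0, 0, np.float64(-1.93)]
[-0.0375, -0.0447, 0.0078, 0, 0, np.float64(-1.93)]
[-0.0359, -0.046, 0.0078, 0, 0, np.float64(-1.93)]
[-0.0344, -0.0471, 0.0078, 0, 0, np.float64(-1.93)]
[-0.0328, -0.0483, 0.0078, 0, 0, np.float64(-1.93)]
```

Emit:
send_rows(steps=[[-0.044,-0.038,0.008,0,0,-2],[-0.043,-0.039,0.008,0,0,-2],[-0.042,-0.041,0.008,0,0,-2],[-0.04,-0.042,0.008,0,0,-2],[-0.039,-0.043,0.008,0,0,-2],[-0.0375,-0.045,0.008,0,0,-2],[-0.036,-0.046,0.008,0,0,-2],[-0.034,-0.047,0.008,0,0,-2]], grip=1)

```text
time: 1.15
tool_pos: [0.4219, 0.2312, 0.167]
tool_rot: [0.0, -0.023, 1.0, 0.0]
contact_force: [-0.1, 0.8, -0.5]
gripper_width: 1.001
```

Emit:
send_rows(steps=[[-0.033,-0.048,0.008,0,0,-1.5]])

```text
time: 1.27
tool_pos: [0.457, 0.1847, 0.159]
tool_rot: [0.0, -0.036, 0.999, 0.0]
contact_force: [0.6, -0.1, 0.0]
gripper_width: 1.003
```

Run:
```python
from h import *
st()
c=manip.get_calibration("wrist");im=manip.grab_frame("wrist")
import pickle;pickle.dump(c,open("w1.pkl","wb"))
st()
cv2.imwrite("pics/w1.png",im)
```

```text
t 1.27 [0.457  0.1847 0.159 ] psi 94.15 F [ 0.5675 -0.0819  0.0236] T [ 0.0354 -0.0597 -0.0009] w 1.003 J [ 0.2329 -0.2153  1.9881  0.0002  1.3685 -1.4104]
t 1.32 [0.4599 0.1795 0.158 ] psi 93.89 F [ 0.6701 -5.7653 -0.8753] T [-0.1649 -0.0844 -0.0148] w 1.000 J [ 0.2241 -0.2118  1.9867 -0.005   1.3663 -1.4136]
```

View pics/w1.png

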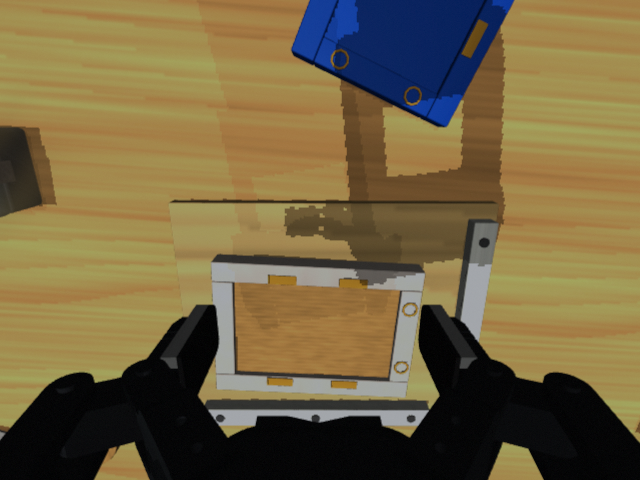

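The wrist view shows the frame's -x edge running from (213,263) to (423,272), the board's -x edge at row 202, and the left stop on the right at (483,243). I'll measure these.

Run:
```python
from h import *
import pickle;c=pickle.load(open("w1.pkl","rb"))
for p,z in(((213,264),.032),((423,272),.032),((407,394),.032),((218,387),.032),((170,202),.012),((497,202),.012),((212,255),.012),((421,264),.012),((469,220),.026)):print(p,ray(c,p,z))
plan(.458,.184,.012,94)
```

```text
(213, 264) [0.4933 0.0994 0.032 ]
(423, 272) [0.4877 0.2742 0.032 ]
(407, 394) [0.6131 0.28   0.032 ]
(218, 387) [0.6179 0.1016 0.032 ]
(170, 202) [0.4482 0.0587 0.012 ]
(497, 202) [0.4281 0.3328 0.012 ]
(212, 255) [0.4934 0.0929 0.012 ]
(421, 264) [0.4884 0.2783 0.012 ]
(469, 220) [0.442  0.3061 0.026 ]
n=3 pos [0.4599 0.1795 0.158 ] psi 93.89
[0.0005, 0.0015, 0.0487, 0, 0, np.float64(-0.04)]
[0.0005, 0.0015, 0.0487, 0, 0, np.float64(-0.04)]
[0.0005, 0.0015, 0.0487, 0, 0, np.float64(-0.04)]
```

Emit:
send_rows(steps=[[0,0.001,0.051,0,0,0],[0,0.001,0.051,0,0,0],[0,0.001,0.03,0,0,0],[0,0,0.012,0,0,0],[0,0,0.007,0,0,0],[0,0,0,0,0,0]])

```text
time: 2.08
tool_pos: [0.4568, 0.1896, 0.0091]
tool_rot: [0.001, -0.036, 0.999, 0.0]
contact_force: [0.1, 0.7, 0.4]
gripper_width: 1.002
```

Run:
```python
from h import *
st()
crop(manip.grab_frame("side"),200,100,400,250,4,"pics/s1.png");st()
```

```text
t 2.08 [0.4568 0.1896 0.0091] psi 94.11 F [0.0601 0.6695 0.4109] T [ 0.0281 -0.0253  0.018 ] w 1.002 J [ 0.2429 -0.0028  2.0724 -0.      1.0707 -1.3996]
t 2.12 [0.4571 0.1897 0.0095] psi 94.11 F [-1.0167  0.9197  0.1608] T [ 0.0367 -0.0022 -0.0072] w 1.001 J [ 0.2429 -0.0033  2.072   0.      1.0707 -1.3997]
```

View pics/s1.png

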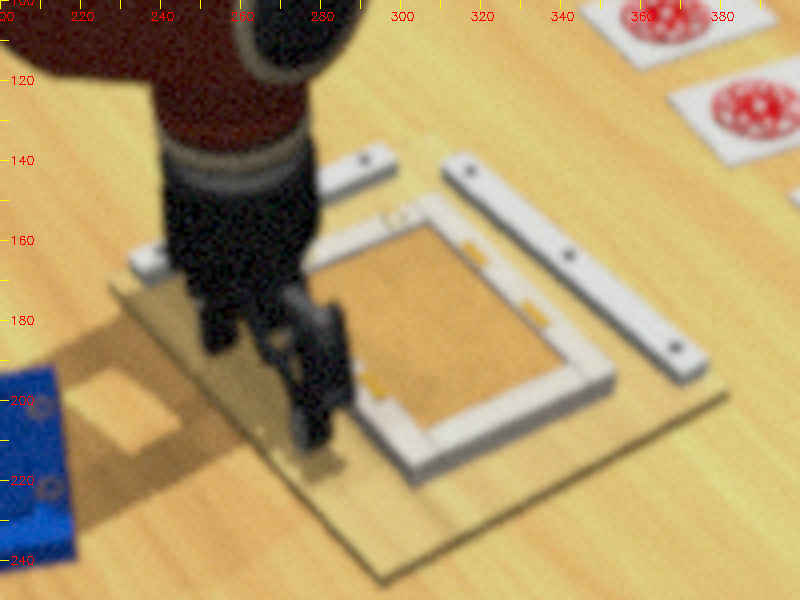

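Emit:
send_rows(steps=[[-0.006,0,0.004,0,0,0],[-0.006,0,0,0,0,0],[-0.006,0,0,0,0,0],[-0.006,0,0,0,0,0],[-0.005,0,0,0,0,0],[-0.005,0,0,0,0,0],[-0.004,0,0,0,0,0],[0,0,0,0,0,0]])

```text
time: 3.12
tool_pos: [0.4946, 0.1923, 0.0044]
tool_rot: [0.001, -0.036, 0.999, 0.0]
contact_force: [0.0, -0.3, 0.7]
gripper_width: 0.999
```

Run:
```python
from h import *
st()
crop(manip.grab_frame("side"),220,120,400,250,4.4,"pics/s2.png");st()
```

```text
t 3.12 [0.4946 0.1923 0.0044] psi 94.11 F [ 0.0349 -0.257   0.7219] T [ 0.0234 -0.0412  0.0034] w 0.999 J [ 0.2304  0.0885  1.9874  0.      1.0646 -1.4121]
t 3.17 [0.4945 0.1922 0.0044] psi 94.11 F [-0.2369 -0.2103  0.6655] T [ 0.0162 -0.046   0.0294] w 1.000 J [ 0.2305  0.0882  1.9876  0.      1.0647 -1.4121]
```

View pics/s2.png

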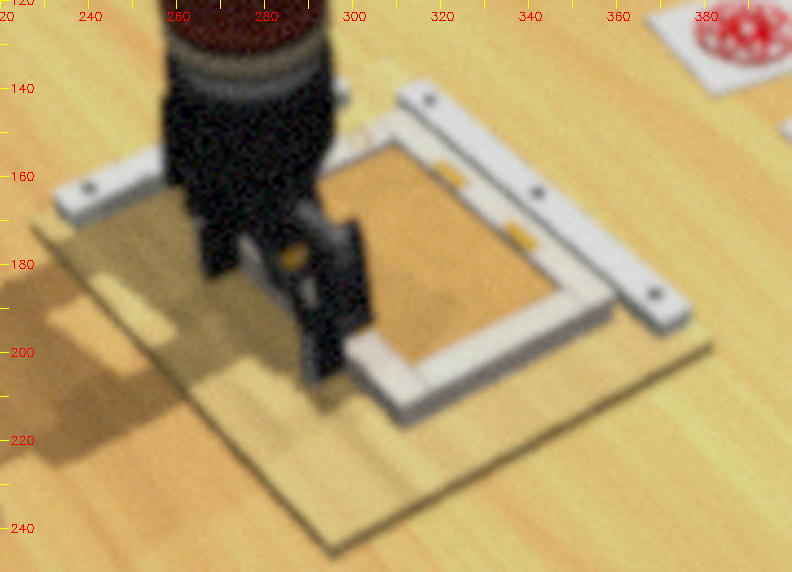

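The side view shows the frame squared up, with a gap of a few mm to the far stop. I'll continue slowly.

Emit:
send_rows(steps=[[-0.0015,0,0,0,0,0],[-0.0015,0,0,0,0,0],[-0.0015,0,0,0,0,0],[-0.0015,0,0,0,0,0]])

```text
time: 3.68
tool_pos: [0.5, 0.1926, 0.0043]
tool_rot: [-0.0, -0.036, 0.999, -0.0]
contact_force: [-1.8, 0.4, 1.5]
gripper_width: 1.002
```

Emit:
send_rows(steps=[[-0.0015,0,0,0,0,0],[-0.0015,0,0,0,0,0]])

```text
time: 3.92
tool_pos: [0.5031, 0.1928, 0.0043]
tool_rot: [-0.0, -0.036, 0.999, -0.0]
contact_force: [-2.4, 0.3, 1.5]
gripper_width: 1.001
```

Emit:
send_rows(steps=[[-0.0015,0,0,0,0,0]])

```text
time: 4.05
tool_pos: [0.5032, 0.1928, 0.0041]
tool_rot: [-0.002, -0.036, 0.999, -0.0]
contact_force: [-8.5, 0.3, 6.5]
gripper_width: 1.002
```

Emit:
send_rows(steps=[[-0.0015,0,0,0,0,0]])

```text
time: 4.18
tool_pos: [0.5032, 0.1928, 0.0038]
tool_rot: [-0.004, -0.036, 0.999, -0.0]
contact_force: [-14.8, -0.5, 10.6]
gripper_width: 1.001
```

Contact with the far stop is firm at tool x = 0.503, about 15 N. Next I back off and go to the frame's -y side.

Run:
```python
from h import *
plan(.585,.06,.10,4,frm=(.486,.1915,.10,94.1))
```

```text
n=9 pos [0.486  0.1915 0.1   ] psi 94.10
[-0.0099, -0.0154, -0.0, 0, 0, 10.01]
[-0.0124, -0.0134, -0.0, 0, 0, 10.01]
[-0.0146, -0.011, -0.0, 0, 0, 10.01]
[-0.0163, -0.0083, -0.0, 0, 0, 10.01]
[-0.0175, -0.0054, -0.0, 0, 0, 10.01]
[-0.0181, -0.0023, -0.0, 0, 0, 10.01]
[-0.0183, 0.0009, -0.0, 0, 0, 10.01]
[-0.0178, 0.0041, -0.0, 0, 0, 10.01]
[-0.0168, 0.0071, -0.0, 0, 0, 10.01]
```

Emit:
send_rows(steps=[[0.006,0,0,0,0,0],[0.014,0,0,0,0,0],[0,0,-0.05,0,0,0],[0,0,-0.045,0,0,0]])

```text
time: 4.68
tool_pos: [0.4851, 0.1914, 0.1]
tool_rot: [-0.0, -0.036, 0.999, -0.0]
contact_force: [-0.1, 0.2, -0.3]
gripper_width: 1.001
```

Emit:
send_rows(steps=[[-0.01,-0.0155,0,0,0,10],[-0.0125,-0.0135,0,0,0,10],[-0.0145,-0.011,0,0,0,10],[-0.0165,-0.0085,0,0,0,10],[-0.0175,-0.0055,0,0,0,10],[-0.018,-0.0025,0,0,0,10],[-0.018,0.001,0,0,0,10],[-0.018,0.004,0,0,0,10]], grip=0.6)

```text
time: 5.68
tool_pos: [0.5738, 0.0737, 0.0993]
tool_rot: [0.0, 0.617, 0.787, 0.0]
contact_force: [-0.0, -0.8, 1.2]
gripper_width: 0.602
```

Emit:
send_rows(steps=[[-0.017,0.007,0,0,0,10],[0,0,0,0,0,0],[0,0,0,0,0,0]])

```text
time: 6.05
tool_pos: [0.5841, 0.0598, 0.0991]
tool_rot: [-0.0, 0.68, 0.733, -0.0]
contact_force: [-1.0, 0.5, -0.2]
gripper_width: 0.6
```

Run:
```python
from h import *
st()
c=manip.get_calibration("wrist");im=manip.grab_frame("wrist")
import pickle;pickle.dump(c,open("w2.pkl","wb"))
cv2.imwrite("pics/w2.png",im)
```

```text
t 6.05 [0.5841 0.0598 0.0991] psi 4.25 F [-1.0215  0.4529 -0.159 ] T [0.0233 0.0142 0.0003] w 0.600 J [-0.0248  0.0812  1.8127  0.0003  1.2481 -0.0991]
```

View pics/w2.png

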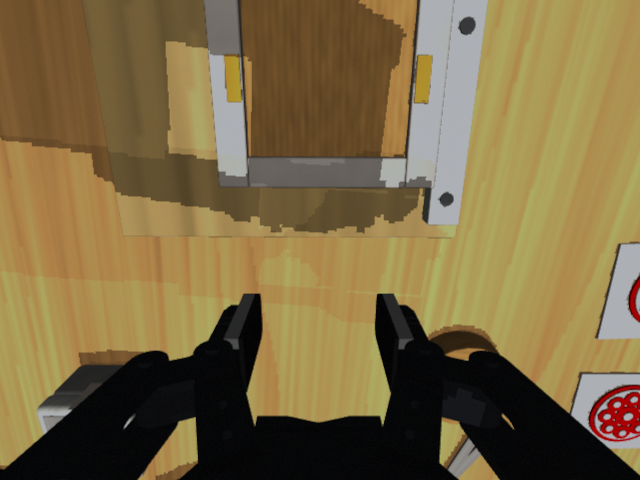

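The wrist view shows the frame's near (-y) edge at row 187, columns 220-430, with its right side against the far stop. The board edge is at row 237.

Run:
```python
from h import *
import pickle;c=pickle.load(open("w2.pkl","rb"))
for p,z in(((220,187),.032),((430,188),.032),((123,236),.012),((455,237),.012),((427,223),.012)):print(p,ray(c,p,z))
```

```text
(220, 187) [0.522  0.0988 0.032 ]
(430, 188) [0.6478 0.1076 0.032 ]
(123, 236) [0.4497 0.056  0.012 ]
(455, 237) [0.6775 0.0725 0.012 ]
(427, 223) [0.6566 0.0809 0.012 ]
```

Emit:
send_rows(steps=[[0,0,0.045,0,0,0],[0,0,0.03,0,0,0],[0.004,0,0.013,0,0,0],[0.008,0,0,0,0,0],[0.008,0,0,0,0,0],[0.006,0,0,0,0,0],[0.005,0,0,0,0,0],[0.005,0,0,0,0,0]])

```text
time: 7.1
tool_pos: [0.5825, 0.0952, 0.0118]
tool_rot: [0.001, 0.681, 0.732, -0.0]
contact_force: [-0.8, -2.5, 0.3]
gripper_width: 0.602
```

Emit:
send_rows(steps=[[0.005,0,0,0,0,0],[0.005,0,0,0,0,0],[0.005,0,0,0,0,0],[0.005,0,0,0,0,0]])

```text
time: 7.6
tool_pos: [0.5808, 0.1155, 0.0113]
tool_rot: [0.0, 0.681, 0.732, 0.0]
contact_force: [-0.9, -2.1, 2.2]
gripper_width: 0.602
```

Run:
```python
from h import *
st()
crop(manip.grab_frame("scene"),315,145,465,275,5,"pics/s3.png");st()
```

```text
t 7.60 [0.5808 0.1155 0.0113] psi 4.10 F [-0.862  -2.127   2.2475] T [-0.3328 -0.0728 -0.0094] w 0.602 J [ 0.0707  0.2102  1.8359 -0.0001  1.0954 -0.0008]
t 7.65 [0.5807 0.1161 0.0113] psi 4.11 F [ 0.2445 -0.6843  0.8009] T [-0.1746 -0.0567 -0.0111] w 0.601 J [ 0.0715  0.2103  1.8359  0.0006  1.0953 -0.0006]
```

View pics/s3.png

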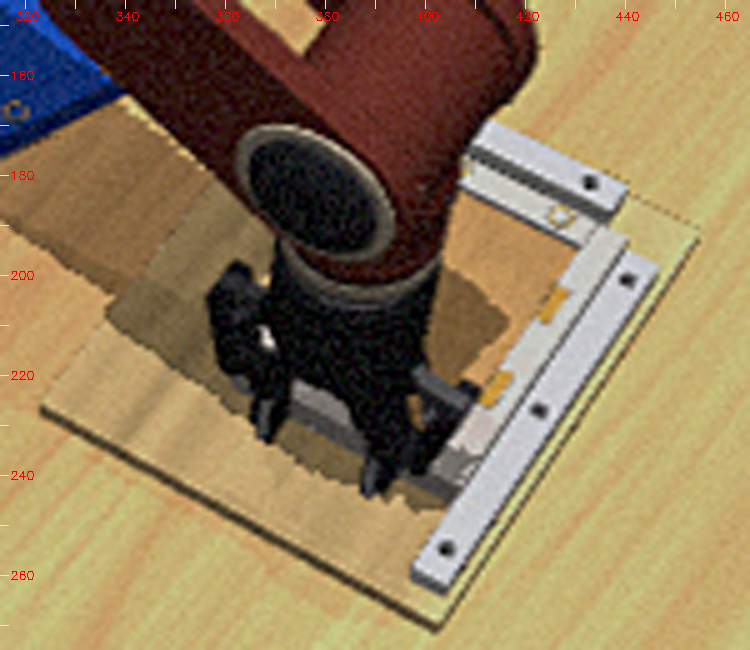

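The scene view shows the frame on the far stop, with a gap of about 10 mm left to the left stop.

Emit:
send_rows(steps=[[0.003,0,0,0,0,0],[0.002,0,0,0,0,0],[0.0015,0,0,0,0,0],[0.0015,0,0,0,0,0]])

```text
time: 8.15
tool_pos: [0.5801, 0.1233, 0.0112]
tool_rot: [-0.0, 0.681, 0.732, -0.0]
contact_force: [-0.2, -2.0, 1.2]
gripper_width: 0.598
```

Emit:
send_rows(steps=[[0.0015,0,0,0,0,0],[0.0015,0,0,0,0,0]])

```text
time: 8.4
tool_pos: [0.5799, 0.1263, 0.0112]
tool_rot: [-0.0, 0.681, 0.732, -0.0]
contact_force: [0.1, -1.3, 0.7]
gripper_width: 0.595
```

Emit:
send_rows(steps=[[0.0015,0,0,0,0,0]])

```text
time: 8.52
tool_pos: [0.5798, 0.1278, 0.0112]
tool_rot: [-0.0, 0.681, 0.732, -0.0]
contact_force: [-0.1, -2.6, 1.4]
gripper_width: 0.598
```

Emit:
send_rows(steps=[[0.0015,0,0,0,0,0]])

```text
time: 8.65
tool_pos: [0.5797, 0.1293, 0.0112]
tool_rot: [-0.0, 0.681, 0.732, -0.0]
contact_force: [0.8, -2.4, 1.0]
gripper_width: 0.601
```

Emit:
send_rows(steps=[[0.0015,0,0,0,0,0]])

```text
time: 8.78
tool_pos: [0.5797, 0.1297, 0.0113]
tool_rot: [0.001, 0.681, 0.732, -0.001]
contact_force: [0.6, -8.8, 1.9]
gripper_width: 0.601
```

Emit:
send_rows(steps=[[0.0015,0,0,0,0,0]])

```text
time: 8.9
tool_pos: [0.5796, 0.1297, 0.0113]
tool_rot: [0.002, 0.681, 0.732, -0.002]
contact_force: [-0.5, -14.3, 1.9]
gripper_width: 0.599
```

Emit:
send_rows(steps=[[-0.004,0,0,0,0,0],[-0.015,0,-0.005,0,0,0],[-0.02,0,-0.05,0,0,0],[-0.04,0,-0.04,0,0,0],[-0.05,0,-0.02,0,0,0],[-0.05,0,0,0,0,0]], grip=1)

```text
time: 9.65
tool_pos: [0.5941, -0.0483, 0.1299]
tool_rot: [0.002, 0.681, 0.732, 0.002]
contact_force: [0.9, -0.1, -1.1]
gripper_width: 1.0
```

Run:
```python
from h import *
st()
crop(manip.grab_frame("scene"),315,145,465,275,5,"pics/s4.png")
crop(manip.grab_frame("side"),220,120,400,250,4.4,"pics/s5.png")
st()
```

```text
t 9.65 [ 0.5941 -0.0483  0.1299] psi 4.13 F [ 0.9169 -0.0536 -1.0745] T [ 0.0165 -0.0082  0.0181] w 1.000 J [-0.2062  0.0635  1.7759  0.0007  1.2961 -0.2785]
t 9.75 [ 0.593  -0.0508  0.1277] psi 3.81 F [ 0.5537  1.1059 -0.2204] T [-0.0084  0.0206 -0.0264] w 1.005 J [-0.2101  0.0661  1.7771 -0.0008  1.2957 -0.2764]
```

View pics/s4.png

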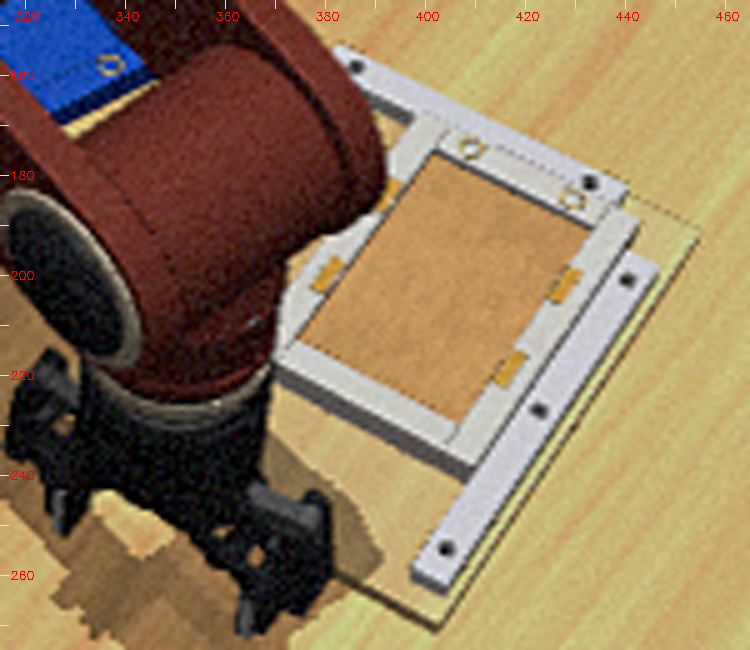

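View pics/s5.png

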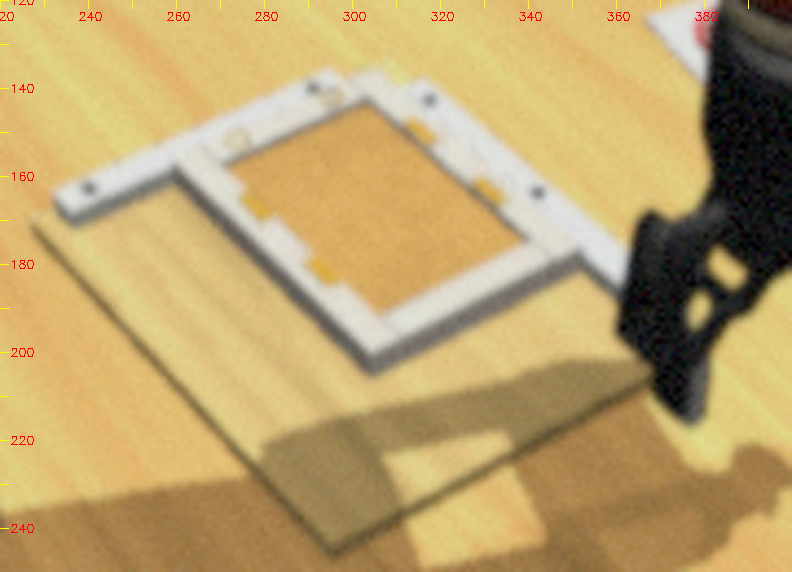

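Both views show the frame flush on both stops: its +x rail lies along the far stop and its +y rail along the left stop. Next is the first tin, the one nearest the board.

Run:
```python
from h import *
plan(.433,-.093,.13,4)
```

```text
n=3 pos [ 0.593  -0.0508  0.1277] psi 3.81
[-0.0105, -0.0542, -0.0008, 0, 0, np.float64(-0.06)]
[-0.0104, -0.0542, -0.0008, 0, 0, np.float64(-0.06)]
[-0.0104, -0.0542, -0.0008, 0, 0, np.float64(-0.06)]
```

Emit:
send_rows(steps=[[-0.0105,-0.054,0,0,0,0],[-0.0105,-0.054,0,0,0,0],[-0.0105,-0.054,0,0,0,0],[0,0,0,0,0,0]])

```text
time: 10.25
tool_pos: [0.4295, -0.0888, 0.1247]
tool_rot: [-0.001, 0.682, 0.731, -0.0]
contact_force: [0.7, 0.1, -0.2]
gripper_width: 0.998
```

Run:
```python
from h import *
st()
c=manip.get_calibration("wrist");im=manip.grab_frame("wrist")
import pickle;pickle.dump(c,open("w3.pkl","wb"))
cv2.imwrite("pics/w3.png",im)
```

```text
t 10.25 [ 0.4295 -0.0888  0.1247] psi 4.00 F [ 0.7205  0.0667 -0.1767] T [-0.001  -0.0448 -0.0218] w 0.998 J [-0.3741 -0.3269  2.1372  0.0006  1.3336 -0.4441]
```

View pics/w3.png

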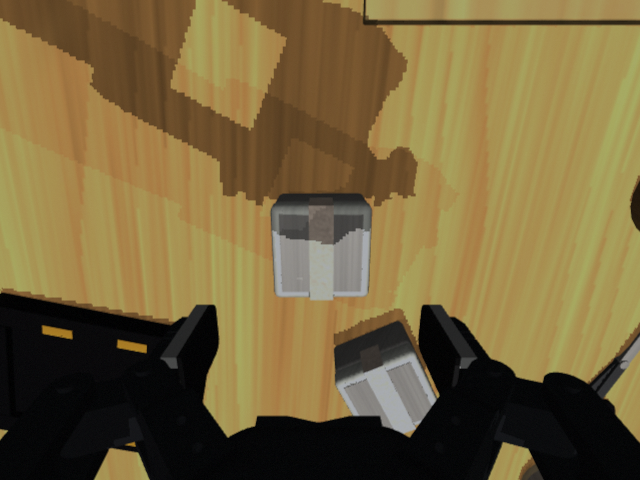

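Run:
```python
from h import *
import pickle;c=pickle.load(open("w3.pkl","rb"))
for L in([(272,208),(371,208),(369,297),(275,297)],[(336,360),(407,330),(437,402),(362,434)]):
  P=np.array([ray(c,p,.05) for p in L])[:,:2];e=np.roll(P,-1,0)-P
  print(P.mean(0),P.tolist(),np.linalg.norm(e,axis=1),np.degrees(np.arctan2(e[:,1],e[:,0])))
im=cv2.imread("pics/w3.png");crop(im,250,180,450,440,2.3,"pics/w3c.png")
plan(.430,-.093,.008,4)
```

```text
[ 0.4318 -0.0909] [[0.3980736380964731, -0.061938113341310566], [0.4606576272329217, -0.05747555897581355], [0.46662579247137287, -0.11986166069618479], [0.4020220321613897, -0.12449992653948005]] [0.0627 0.0627 0.0648 0.0627] [   4.0786  -84.5354 -175.8935   93.6113]
[ 0.4873 -0.1906] [[0.4483941576125541, -0.17270294713042653], [0.49660767929790406, -0.14387180660840432], [0.5290080726607973, -0.20515645257328352], [0.47505166276797933, -0.24068652044114822]] [0.0562 0.0693 0.0646 0.073 ] [  30.8789  -62.1352 -146.6353  111.411 ]
n=2 pos [ 0.4316 -0.089   0.1258] psi 4.04
[-0.0019, -0.001, 0.0589, 0, 0, np.float64(0.02)]
[-0.0019, -0.001, 0.0589, 0, 0, np.float64(0.02)]
```

View pics/w3c.png

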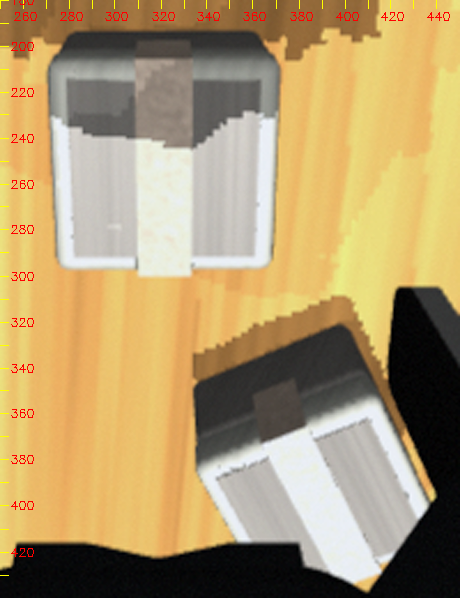

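Emit:
send_rows(steps=[[-0.003,0,0.05,0,0,0],[0,0,0.045,0,0,0],[0,0,0.016,0,0,0],[0,0,0.007,0,0,0],[0,0,0,0,0,0]])

```text
time: 10.92
tool_pos: [0.4345, -0.0926, 0.0093]
tool_rot: [0.001, 0.681, 0.732, 0.0]
contact_force: [-0.3, 0.3, -0.2]
gripper_width: 1.001
```

Emit:
send_rows(steps=[[0,0,0,0,0,0],[0,0,0,0,0,0],[0,0,0,0,0,0],[0,0,0,0,0,0]], grip=0.5)

```text
time: 11.42
tool_pos: [0.4347, -0.093, 0.0101]
tool_rot: [0.002, 0.681, 0.732, 0.001]
contact_force: [-0.2, -0.2, 6.8]
gripper_width: 0.764
```

Run:
```python
from h import *
st();print(manip.grip_point_offset)
```

```text
t 11.43 [ 0.4347 -0.093   0.0101] psi 4.11 F [-0.2128 -0.1509  6.8225] T [0.0362 0.2753 0.0638] w 0.764 J [-0.3783 -0.1317  2.1917 -0.      1.0784 -0.45  ]
0.0187
```

Emit:
send_rows(steps=[[0,0,-0.01,0,0,0],[0,0,-0.04,0,0,0],[0,0,-0.05,0,0,0],[0,0,0,0,0,0],[0,0,0,0,0,0]])

```text
time: 12.05
tool_pos: [0.4325, -0.0921, 0.1077]
tool_rot: [-0.0, 0.681, 0.732, -0.0]
contact_force: [-0.6, 0.4, -2.4]
gripper_width: 0.766
```

```bash
cat >> h.py <<'E'
def samp(n):
    for i in range(n):
        s=manip.state();M=yaw().as_matrix()
        print("t %.2f F"%s["contact_force"].__len__() if 0 else "t %.2f"%s["time"],"Ft",(M.T@s["contact_force"]).round(2),"Tt",(M.T@s["ft_torque"]).round(3))
        if i<n-1: manip.grab_frame("side")
E
python3 - <<'E'
from h import *
samp(4);st()
E
```

```text
t 12.05 Ft [ 0.45 -0.61  2.44] Tt [ 0.005 -0.031 -0.045]
t 12.10 Ft [1.15 0.1  2.63] Tt [ 0.006  0.032 -0.028]
t 12.15 Ft [-0.72 -0.44  3.34] Tt [-0.011 -0.039 -0.032]
t 12.20 Ft [-0.28 -0.14  3.22] Tt [-0.019  0.004  0.018]
t 12.20 [ 0.4317 -0.0917  0.1062] psi 4.10 F [-0.1283 -0.2834 -3.2188] T [ 0.005  -0.0185 -0.0182] w 0.763 J [-0.3783 -0.294   2.1445  0.      1.295  -0.45  ]
```

Emit:
send_rows(steps=[[0.025,0,0,0,0,0],[-0.05,0,0,0,0,0],[0.05,0,0,0,0,0],[-0.05,0,0,0,0,0],[0.025,0,0,0,0,0]])

```text
time: 12.82
tool_pos: [0.433, -0.0948, 0.1074]
tool_rot: [-0.0, 0.683, 0.73, -0.001]
contact_force: [0.1, 2.0, -1.3]
gripper_width: 0.762
```

Run:
```python
from h import *
samp(8)
```

```text
t 12.82 Ft [2.   0.25 1.34] Tt [-0.029  0.053 -0.017]
t 12.88 Ft [2.18 0.23 3.85] Tt [-0.048  0.09   0.013]
t 12.93 Ft [-0.89  0.01  2.72] Tt [-0.004 -0.004 -0.006]
t 12.97 Ft [-0.22  0.78  2.46] Tt [-0.058 -0.041 -0.017]
t 13.03 Ft [ 3.71 -0.01  2.71] Tt [-0.011  0.33   0.039]
t 13.07 Ft [-0.51 -0.39  2.68] Tt [ 0.034 -0.005  0.001]
t 13.12 Ft [-0.94 -0.33  2.33] Tt [-0.007 -0.024 -0.037]
t 13.18 Ft [-0.45  0.02  2.66] Tt [ 0.006 -0.052  0.016]
```

There is a jolt at 13.03 s (0.33 Nm, 3.7 N) after the arm had stopped. I'll repeat to confirm.

Emit:
send_rows(steps=[[0.03,0,0,0,0,0],[-0.06,0,0,0,0,0],[0.06,0,0,0,0,0],[-0.03,0,0,0,0,0]])

```text
time: 13.68
tool_pos: [0.4328, -0.0889, 0.1076]
tool_rot: [-0.001, 0.679, 0.734, 0.001]
contact_force: [0.3, -0.4, -2.1]
gripper_width: 0.764
```

Run:
```python
from h import *
samp(12)
```

```text
t 13.68 Ft [-0.44  0.3   2.09] Tt [ 0.015 -0.11   0.008]
t 13.72 Ft [-2.78 -0.33  1.79] Tt [ 0.041 -0.148  0.02 ]
t 13.78 Ft [-0.55 -0.01  2.29] Tt [ 0.001  0.035 -0.003]
t 13.82 Ft [-0.12  1.31  2.52] Tt [-0.015 -0.04   0.001]
t 13.88 Ft [-0.44 -0.69  2.8 ] Tt [0.007 0.042 0.019]
t 13.93 Ft [-0.64 -0.54  2.88] Tt [0.012 0.042 0.017]
t 13.97 Ft [1.   0.16 2.66] Tt [ 0.045  0.056 -0.058]
t 14.03 Ft [1.09 0.17 2.52] Tt [ 0.046  0.016 -0.006]
t 14.07 Ft [0.58 0.38 2.75] Tt [-0.02   0.036  0.029]
t 14.12 Ft [-0.1  -0.49  2.01] Tt [0.005 0.039 0.012]
t 14.18 Ft [-0.07 -0.3   2.91] Tt [ 0.018  0.004 -0.029]
t 14.22 Ft [0.57 0.75 2.05] Tt [0.061 0.014 0.002]
```

Emit:
send_rows(steps=[[0,0,0,0,10,0],[0,0,0,0,-10,0],[0,0,0,0,-10,0],[0,0,0,0,10,0]])

```text
time: 14.72
tool_pos: [0.4329, -0.0857, 0.1074]
tool_rot: [-0.002, 0.676, 0.737, 0.001]
contact_force: [-0.5, -0.4, -3.6]
gripper_width: 0.764
```

Run:
```python
from h import *
samp(12)
```

```text
t 14.72 Ft [-0.34 -0.53  3.58] Tt [ 0.058  0.02  -0.06 ]
t 14.78 Ft [ 3.31 -1.72  0.75] Tt [ 0.     0.332 -0.007]
t 14.82 Ft [0.16 0.14 2.7 ] Tt [-0.025 -0.069  0.04 ]
t 14.88 Ft [-0.31  0.24  1.89] Tt [ 0.016  0.028 -0.014]
t 14.93 Ft [ 0.54 -0.06  3.11] Tt [-0.016 -0.068 -0.006]
t 14.97 Ft [-0.45  0.35  2.06] Tt [ 0.029 -0.032 -0.051]
t 15.03 Ft [0.58 0.31 2.75] Tt [ 0.011 -0.047  0.041]
t 15.07 Ft [0.49 0.19 2.67] Tt [ 0.012 -0.084  0.025]
t 15.12 Ft [-0.24  0.34  2.07] Tt [ 0.034 -0.025 -0.007]
t 15.18 Ft [-0.29 -0.22  1.85] Tt [-0.005  0.03   0.021]
t 15.22 Ft [ 0.73 -0.53  2.54] Tt [-0.045 -0.001  0.091]
t 15.28 Ft [-0.47  0.84  2.37] Tt [ 0.05   0.011 -0.005]
```

Emit:
send_rows(steps=[[0,0,0,0,10,0],[0,0,0,0,10,0]])

```text
time: 15.52
tool_pos: [0.4338, -0.0922, 0.1093]
tool_rot: [-0.128, 0.67, 0.721, 0.12]
contact_force: [0.4, -0.2, -2.8]
gripper_width: 0.765
```

Run:
```python
from h import *
samp(9)
```

```text
t 15.53 Ft [-1.15  0.4   2.57] Tt [ 0.075 -0.299  0.005]
t 15.57 Ft [-17.05  -2.75   2.38] Tt [ 0.096 -1.495  0.024]
t 15.62 Ft [-0.4   0.34  2.05] Tt [-0.038 -0.339 -0.012]
t 15.68 Ft [-1.45 -0.68  1.69] Tt [ 0.004 -0.289  0.022]
t 15.72 Ft [-1.21 -0.04  2.59] Tt [-0.036 -0.294  0.015]
t 15.78 Ft [-0.64 -0.67  3.14] Tt [-0.013 -0.24   0.043]
t 15.82 Ft [-0.5  -1.13  2.28] Tt [ 0.012 -0.326  0.002]
t 15.88 Ft [-0.87 -0.08  1.82] Tt [ 0.052 -0.238 -0.005]
t 15.93 Ft [-0.77 -0.17  3.07] Tt [ 0.007 -0.291  0.008]
```

Emit:
send_rows(steps=[[0,0,0,0,-10,0],[0,0,0,0,-10,0],[0,0,0,0,-10,0],[0,0,0,0,-10,0]])

```text
time: 16.42
tool_pos: [0.4338, -0.0915, 0.1097]
tool_rot: [0.131, 0.67, 0.721, -0.119]
contact_force: [-0.5, -0.8, -3.5]
gripper_width: 0.762
```

Run:
```python
from h import *
samp(9)
```

```text
t 16.43 Ft [ 0.47 -0.62  3.54] Tt [0.025 0.277 0.081]
t 16.48 Ft [ 5.81 -0.85  3.2 ] Tt [ 0.084  0.705 -0.033]
t 16.52 Ft [2.51 1.07 2.42] Tt [ 0.036  0.358 -0.009]
t 16.57 Ft [0.67 0.22 3.29] Tt [ 0.003  0.284 -0.049]
t 16.62 Ft [0.71 0.24 2.77] Tt [ 0.023  0.297 -0.007]
t 16.68 Ft [-0.04  0.77  1.9 ] Tt [-0.075  0.277 -0.012]
t 16.73 Ft [ 0.69 -0.43  2.28] Tt [-0.012  0.245  0.   ]
t 16.77 Ft [1.09 0.38 3.16] Tt [ 0.015  0.321 -0.035]
t 16.82 Ft [ 0.81 -0.39  2.46] Tt [ 0.061  0.294 -0.036]
```

Emit:
send_rows(steps=[[0,0,0,0,10,0],[0,0,0,0,10,0]])

```text
time: 17.08
tool_pos: [0.4338, -0.0929, 0.1094]
tool_rot: [-0.001, 0.681, 0.732, 0.003]
contact_force: [-0.5, -0.0, -2.6]
gripper_width: 0.761
```

Run:
```python
from h import *
samp(6)
```

```text
t 17.07 Ft [-0.02 -0.52  2.64] Tt [ 0.053 -0.073 -0.054]
t 17.12 Ft [-3.29 -0.77  0.9 ] Tt [ 0.011 -0.211  0.082]
t 17.18 Ft [-0.83 -0.42  2.36] Tt [ 0.044 -0.013 -0.05 ]
t 17.23 Ft [-0.41 -0.34  3.11] Tt [0.056 0.007 0.015]
t 17.27 Ft [-0.35  0.25  2.05] Tt [ 0.014  0.046 -0.01 ]
t 17.32 Ft [-0.36  0.07  2.74] Tt [ 0.049  0.002 -0.016]
```

Emit:
send_rows(steps=[[0,0,0,0,8,0],[0,0,0,0,0,0]])

```text
time: 17.58
tool_pos: [0.433, -0.0928, 0.1079]
tool_rot: [-0.051, 0.68, 0.73, 0.047]
contact_force: [0.4, -0.9, -3.9]
gripper_width: 0.767
```

Run:
```python
from h import *
samp(9)
```

```text
t 17.57 Ft [-1.46  0.3   3.69] Tt [ 0.017 -0.089 -0.005]
t 17.62 Ft [-0.48  0.37  3.25] Tt [ 0.052 -0.158 -0.032]
t 17.68 Ft [ 0.91 -0.32  2.15] Tt [ 0.003 -0.129  0.031]
t 17.73 Ft [0.53 0.28 2.74] Tt [-0.031 -0.091  0.012]
t 17.77 Ft [-0.73 -0.05  2.2 ] Tt [-0.016 -0.163 -0.016]
t 17.82 Ft [-0.81  0.37  2.72] Tt [ 0.016 -0.058  0.052]
t 17.88 Ft [ 0.52 -0.22  1.9 ] Tt [-0.022 -0.144  0.004]
t 17.93 Ft [-1.05  0.53  2.81] Tt [-0.019 -0.141 -0.032]
t 17.98 Ft [-1.06 -0.16  2.38] Tt [ 0.036 -0.097  0.006]
```

Emit:
send_rows(steps=[[0,0,0,0,-8,0],[0,0,0,0,-8,0]])

```text
time: 18.23
tool_pos: [0.4335, -0.0927, 0.1088]
tool_rot: [0.053, 0.68, 0.73, -0.049]
contact_force: [-0.3, -0.4, -3.7]
gripper_width: 0.763
```

Run:
```python
from h import *
samp(9)
```

```text
t 18.23 Ft [ 0.2  -0.31  3.68] Tt [0.087 0.198 0.009]
t 18.27 Ft [1.93 0.7  3.35] Tt [ 0.024  0.227 -0.003]
t 18.32 Ft [ 1.18 -0.17  3.45] Tt [ 0.035  0.12  -0.047]
t 18.38 Ft [-0.24  0.43  2.71] Tt [ 0.036  0.083 -0.038]
t 18.43 Ft [-0.51 -1.27  2.14] Tt [ 0.043  0.065 -0.078]
t 18.48 Ft [0.35 0.16 3.09] Tt [0.04  0.129 0.   ]
t 18.52 Ft [-0.34  0.22  3.01] Tt [0.013 0.045 0.089]
t 18.57 Ft [0.45 0.22 3.  ] Tt [ 0.039  0.072 -0.028]
t 18.62 Ft [ 1.19 -0.56  2.67] Tt [0.013 0.104 0.01 ]
```

Emit:
send_rows(steps=[[0,0,0,0,8,0],[0,0,0,0,8,0]])

```text
time: 18.88
tool_pos: [0.4337, -0.0928, 0.109]
tool_rot: [-0.052, 0.68, 0.73, 0.05]
contact_force: [0.6, 0.1, -2.4]
gripper_width: 0.763
```

Run:
```python
from h import *
samp(9)
```

```text
t 18.88 Ft [-0.33  0.58  2.41] Tt [-0.01  -0.147 -0.013]
t 18.93 Ft [-2.69 -1.27  0.98] Tt [ 0.073 -0.243  0.018]
t 18.98 Ft [ 0.07 -0.5   2.71] Tt [ 0.027 -0.083 -0.001]
t 19.02 Ft [ 1.07 -0.17  3.3 ] Tt [-0.01  -0.049  0.017]
t 19.07 Ft [ 0.17 -1.3   3.55] Tt [ 0.037 -0.086 -0.028]
t 19.12 Ft [ 0.2  -0.37  2.67] Tt [-0.01  -0.178 -0.005]
t 19.18 Ft [ 0.73 -0.28  3.54] Tt [ 0.052 -0.077 -0.007]
t 19.23 Ft [0.61 0.09 2.61] Tt [ 0.055 -0.101  0.039]
t 19.27 Ft [-0.31  0.31  3.44] Tt [ 0.066 -0.129  0.039]
```

Emit:
send_rows(steps=[[0,0,0,0,-8,0],[0,0,0,0,0,0]])

```text
time: 19.52
tool_pos: [0.4331, -0.0904, 0.1083]
tool_rot: [-0.0, 0.68, 0.733, 0.0]
contact_force: [0.4, 0.3, -2.8]
gripper_width: 0.766
```

Run:
```python
from h import *
samp(5)
```

```text
t 19.52 Ft [0.28 0.4  2.83] Tt [ 0.014  0.011 -0.002]
t 19.57 Ft [-0.08 -0.81  2.79] Tt [0.034 0.041 0.006]
t 19.62 Ft [-0.05  0.32  2.9 ] Tt [ 0.029 -0.04  -0.046]
t 19.68 Ft [ 0.33 -0.29  1.57] Tt [ 0.019  0.001 -0.007]
t 19.73 Ft [-0.73  0.95  3.61] Tt [0.052 0.006 0.006]
```

The result is not conclusive yet. I'll repeat single shake strokes, sampling after each stop.

```bash
cat >> h.py <<'E'
def sm(n):
    o=[]
    for i in range(n):
        s=manip.state();M=yaw().as_matrix();f=M.T@s["contact_force"];t=M.T@s["ft_torque"]
        o.append("%.1f/%.2f/%.2f"%(f[0],t[1],t[0]))
        if i<n-1: manip.grab_frame("side")
    print("t %.2f"%s["time"],"Fx/Ty/Tx:"," ".join(o))
E
python3 -c "
from h import *
for i in range(3): print(manip.state()['joint_efforts']);manip.grab_frame('side')"
```

```text
[  0.315  -23.2808 -36.168    0.0387  -0.0044  -0.0056]
[  0.233  -23.2505 -36.2018   0.0371  -0.006   -0.0049]
[  0.1604 -23.2212 -36.2269   0.0341  -0.0077  -0.004 ]
```

Emit:
send_rows(steps=[[0.06,0,0,0,0,0]])

```text
time: 20.0
tool_pos: [0.4299, -0.0348, 0.1091]
tool_rot: [0.001, 0.684, 0.729, 0.0]
contact_force: [1.0, 0.8, -2.6]
gripper_width: 0.768
```

```bash
python3 -c "from h import *;sm(6)"
```

```text
t 20.25 Fx/Ty/Tx: 0.8/0.08/-0.02 5.6/0.28/0.02 -0.1/-0.06/0.15 0.6/-0.07/0.06 -0.0/-0.09/0.02 -1.1/-0.06/-0.01
```

Emit:
send_rows(steps=[[-0.06,0,0,0,0,0]])

```text
time: 20.38
tool_pos: [0.4335, -0.0914, 0.1083]
tool_rot: [0.0, 0.679, 0.734, 0.0]
contact_force: [1.7, -0.3, -1.7]
gripper_width: 0.76
```

```bash
python3 -c "from h import *;sm(6)"
```

```text
t 20.62 Fx/Ty/Tx: -0.4/-0.03/-0.05 -4.9/-0.30/0.16 -1.6/-0.07/-0.08 0.2/0.00/0.02 -0.6/0.03/0.03 0.6/0.02/0.05
```

Emit:
send_rows(steps=[[0.06,0,0,0,0,0]])

```text
time: 20.75
tool_pos: [0.4296, -0.0342, 0.1089]
tool_rot: [0.001, 0.684, 0.73, 0.0]
contact_force: [1.6, 1.4, -2.2]
gripper_width: 0.765
```

```bash
python3 -c "from h import *;sm(6)"
```

```text
t 21.00 Fx/Ty/Tx: 1.3/0.04/-0.06 6.3/0.28/-0.01 -2.0/-0.15/0.08 -0.8/-0.03/0.03 -0.3/-0.05/0.01 -0.5/-0.03/0.01
```

Emit:
send_rows(steps=[[-0.06,0,0,0,0,0]])

```text
time: 21.12
tool_pos: [0.4335, -0.091, 0.1082]
tool_rot: [0.0, 0.679, 0.734, 0.0]
contact_force: [0.6, -1.0, -1.8]
gripper_width: 0.764
```

```bash
python3 -c "from h import *;sm(6)"
```

```text
t 21.38 Fx/Ty/Tx: -1.1/-0.05/-0.04 -5.9/-0.32/0.06 -2.4/-0.06/-0.03 0.0/0.05/0.04 -0.3/0.00/0.02 0.5/0.03/0.00
```

Joint efforts turn out to be nearly noise-free, so a ball's static position should show there. I'll hold tilts of +8, +4, -4 and -8 degrees: a rigid load varies linearly, while a ball gives a step at zero.

Emit:
send_rows(steps=[[0,0,0,0,8,0],[0,0,0,0,0,0],[0,0,0,0,0,0],[0,0,0,0,0,0]])

```text
time: 21.88
tool_pos: [0.4331, -0.0916, 0.1082]
tool_rot: [-0.051, 0.679, 0.731, 0.047]
contact_force: [0.3, 1.5, -1.6]
gripper_width: 0.763
```

```bash
cat >> h.py <<'E'
def ef():
    for i in range(2):
        s=manip.state();M=yaw().as_matrix();print("t %.2f"%s["time"],"eff",s["joint_efforts"],"tilt %.2f %.2f"%tuple(np.degrees(-M[2,:2])),"J",s["joint_pos"][3:])
        if i<1: manip.grab_frame("side")
E
python3 -c "from h import *;ef()"
```

```text
t 21.88 eff [ -0.1811 -24.1968 -35.8134   0.4247   0.2513   0.0038] tilt -7.93 0.01 J [ 0.1227  1.3541 -0.5576]
t 21.93 eff [ -0.0979 -24.2304 -35.7815   0.43     0.2547   0.0025] tilt -7.94 0.00 J [ 0.1229  1.3542 -0.5579]
```

Emit:
send_rows(steps=[[0,0,0,0,-4,0],[0,0,0,0,0,0],[0,0,0,0,0,0],[0,0,0,0,0,0]])

```text
time: 22.42
tool_pos: [0.4332, -0.0925, 0.1083]
tool_rot: [-0.026, 0.681, 0.731, 0.024]
contact_force: [-0.3, 0.2, -2.6]
gripper_width: 0.766
```

```bash
python3 -c "from h import *;ef()"
```

```text
t 22.43 eff [  0.1416 -23.7631 -36.027    0.2338   0.1108  -0.004 ] tilt -4.02 0.00 J [ 0.0638  1.3236 -0.5064]
t 22.48 eff [  0.1002 -23.7454 -36.0409   0.2317   0.1095  -0.0035] tilt -4.01 0.01 J [ 0.0637  1.3236 -0.5063]
```

Emit:
send_rows(steps=[[0,0,0,0,-8,0],[0,0,0,0,0,0],[0,0,0,0,0,0],[0,0,0,0,0,0]])

```text
time: 22.98
tool_pos: [0.4333, -0.0928, 0.1083]
tool_rot: [0.025, 0.681, 0.731, -0.024]
contact_force: [-0.5, 0.3, -3.3]
gripper_width: 0.765
```

```bash
python3 -c "from h import *;ef()"
```

```text
t 22.98 eff [  0.1885 -22.737  -36.3226  -0.1774  -0.0996  -0.0058] tilt 3.95 0.01 J [-0.0663  1.2701 -0.3909]
t 23.02 eff [  0.1093 -22.7133 -36.3528  -0.1885  -0.1046  -0.0041] tilt 3.96 0.01 J [-0.0665  1.27   -0.3907]
```

Emit:
send_rows(steps=[[0,0,0,0,-4,0],[0,0,0,0,0,0],[0,0,0,0,0,0],[0,0,0,0,0,0]])

```text
time: 23.52
tool_pos: [0.4333, -0.0927, 0.1084]
tool_rot: [0.051, 0.68, 0.73, -0.047]
contact_force: [-0.3, -0.1, -2.6]
gripper_width: 0.762
```

```bash
python3 -c "from h import *;ef()"
```

```text
t 23.52 eff [  0.0605 -22.3211 -36.4166  -0.4411  -0.181   -0.0018] tilt 7.95 -0.01 J [-0.1368  1.2482 -0.3273]
t 23.57 eff [  0.025  -22.32   -36.441   -0.4442  -0.1829  -0.0008] tilt 7.95 -0.00 J [-0.137   1.2481 -0.3272]
```

Torques are linear in tilt: the ratio of the 8° to the 4° odd parts is 2.04-2.07, where a ball would give about 1.9. That suggests this tin is quiet, so I'll set it down and run the same test on the middle tin.

Emit:
send_rows(steps=[[0,0,0,0,8,0],[0,0,0.04,0,0,0],[0,0,0.035,0,0,0],[0,0,0.015,0,0,0],[0,0,0.004,0,0,0],[0,0,0,0,0,0]])

```text
time: 24.32
tool_pos: [0.4341, -0.0927, 0.0153]
tool_rot: [0.001, 0.681, 0.732, 0.0]
contact_force: [0.8, 0.1, -2.5]
gripper_width: 0.763
```

```bash
python3 -c "
from h import *
st();print(yaw().as_matrix()[2])"
```

```text
t 24.32 [ 0.4341 -0.0927  0.0153] psi 4.11 F [ 0.8316  0.071  -2.4793] T [-0.0079  0.0161 -0.0003] w 0.763 J [-0.3782 -0.1424  2.1907  0.      1.0916 -0.45  ]
[-0.0007  0.0016 -1.    ]
```

Emit:
send_rows(steps=[[0,0,0.003,0,0,0],[0,0,0.002,0,0,0],[0,0,0,0,0,0]])

```text
time: 24.7
tool_pos: [0.4342, -0.0927, 0.0109]
tool_rot: [0.001, 0.681, 0.732, 0.0]
contact_force: [-2.4, -0.0, 6.1]
gripper_width: 0.764
```

Emit:
send_rows(steps=[[0,0,0,0,0,0],[0,0,0,0,0,0]], grip=1)

```text
time: 24.95
tool_pos: [0.4336, -0.0925, 0.0096]
tool_rot: [0.0, 0.681, 0.732, 0.0]
contact_force: [-0.2, -0.5, -0.4]
gripper_width: 0.999
```

```bash
python3 -c "
from h import *
st()
plan(.4936,-.208,.11,30,frm=(.434,-.0927,.11,4.1))"
```

```text
t 24.95 [ 0.4336 -0.0925  0.0096] psi 4.11 F [-0.1635 -0.4903 -0.444 ] T [-0.0319  0.0156  0.0471] w 0.999 J [-0.3783 -0.1322  2.1933  0.      1.0795 -0.45  ]
n=3 pos [ 0.434  -0.0927  0.11  ] psi 4.10
[-0.0398, 0.0171, -0.0, 0, 0, -8.63]
[-0.0419, 0.0109, -0.0, 0, 0, -8.63]
[-0.043, 0.0045, -0.0, 0, 0, -8.63]
```

Emit:
send_rows(steps=[[0,0,-0.05,0,0,0],[0,0,-0.05,0,0,0],[-0.04,0.017,0,0,0,-8.6],[-0.042,0.011,0,0,0,-8.6],[-0.043,0.0045,0,0,0,-8.6],[0,0,0,0,0,0]])

```text
time: 25.7
tool_pos: [0.4937, -0.2102, 0.1095]
tool_rot: [0.0, 0.502, 0.865, -0.0]
contact_force: [0.6, 0.5, -0.1]
gripper_width: 0.999
```

Run:
```python
from h import *
st()
im=manip.grab_frame("scene");cv2.imwrite("pics/sc6.png",im);crop(im,190,230,340,400,3.5,"pics/s6.png")
st();plan(.4936,-.208,.009,30)
```

```text
t 25.70 [ 0.4937 -0.2102  0.1095] psi 29.75 F [ 0.5955  0.4785 -0.0703] T [ 0.0236 -0.0261  0.0354] w 0.999 J [-0.5411 -0.0507  1.9272 -0.0002  1.2643 -1.0602]
t 25.75 [ 0.4929 -0.2086  0.109 ] psi 29.76 F [-0.8954  0.4498 -0.3845] T [ 0.0026  0.0145 -0.0001] w 1.000 J [-0.5396 -0.0524  1.9297  0.0003  1.2651 -1.0591]
n=2 pos [ 0.4929 -0.2086  0.109 ] psi 29.76
[0.0001, 0.0005, 0.05, 0, 0, np.float64(-0.12)]
[0.0001, 0.0005, 0.05, 0, 0, np.float64(-0.12)]
```

View pics/s6.png

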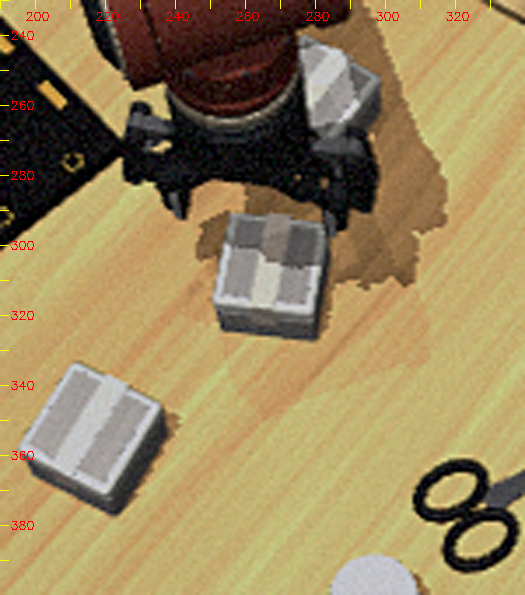

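The first tin stands upright, and the gripper is aligned over the middle tin.

Emit:
send_rows(steps=[[0,0,0.05,0,0,0],[0,0,0.03,0,0,0],[0,0,0.013,0,0,0],[0,0,0.007,0,0,0],[0,0,0,0,0,0]])

```text
time: 26.38
tool_pos: [0.4932, -0.208, 0.01]
tool_rot: [0.0, 0.501, 0.866, 0.0]
contact_force: [-1.4, -0.4, 0.1]
gripper_width: 0.997
```

Emit:
send_rows(steps=[[0,0,0,0,0,0],[0,0,0,0,0,0],[0,0,0,0,0,0]], grip=0.5)

```text
time: 26.75
tool_pos: [0.4941, -0.2087, 0.011]
tool_rot: [0.002, 0.501, 0.866, 0.0]
contact_force: [-0.0, -0.4, 6.6]
gripper_width: 0.762
```

Emit:
send_rows(steps=[[0,0,-0.01,0,0,0],[0,0,-0.04,0,0,0],[0,0,-0.05,0,0,0],[0,0,0,0,0,0]])

```text
time: 27.25
tool_pos: [0.4954, -0.2096, 0.1142]
tool_rot: [0.004, 0.501, 0.866, -0.0]
contact_force: [0.0, -0.0, -3.8]
gripper_width: 0.766
```

Emit:
send_rows(steps=[[0.025,0,0,0,0,0],[-0.05,0,0,0,0,0],[0.05,0,0,0,0,0],[-0.05,0,0,0,0,0],[0.025,0,0,0,0,0]])

```text
time: 27.88
tool_pos: [0.4913, -0.2088, 0.1048]
tool_rot: [-0.003, 0.502, 0.865, -0.0]
contact_force: [-0.1, 0.4, -1.4]
gripper_width: 0.768
```

Run:
```python
from h import *
sm(9);st()
```

```text
t 28.27 Fx/Ty/Tx: 0.4/0.05/-0.11 1.5/0.04/-0.15 -0.0/-0.09/0.00 -1.0/-0.08/0.03 0.2/-0.03/-0.00 -0.1/-0.02/-0.04 -0.4/0.00/-0.01 -0.7/-0.04/0.02 -0.8/-0.07/-0.00
t 28.27 [ 0.493  -0.2083  0.1095] psi 29.90 F [ 0.6916 -0.5502 -2.6755] T [-0.0596 -0.0373 -0.0068] w 0.763 J [-0.5387 -0.0539  1.9303 -0.0002  1.2646 -1.0606]
```

Emit:
send_rows(steps=[[0,0,0,0,10,0],[0,0,0,0,10,0]])

```text
time: 28.52
tool_pos: [0.4936, -0.2084, 0.1107]
tool_rot: [-0.151, 0.493, 0.853, 0.088]
contact_force: [0.5, -0.1, -3.6]
gripper_width: 0.763
```

```bash
python3 -c "from h import *;sm(7)"
```

```text
t 28.82 Fx/Ty/Tx: -1.5/-0.37/0.00 -4.8/-0.50/0.13 -1.7/-0.40/-0.03 0.0/-0.29/0.01 -0.8/-0.35/-0.02 -0.4/-0.36/-0.05 -1.8/-0.36/0.04
```

Emit:
send_rows(steps=[[0,0,0,0,-10,0],[0,0,0,0,-10,0],[0,0,0,0,-10,0],[0,0,0,0,-10,0]])

```text
time: 29.32
tool_pos: [0.4928, -0.2072, 0.1109]
tool_rot: [0.154, 0.492, 0.852, -0.088]
contact_force: [-1.6, -0.7, -4.0]
gripper_width: 0.763
```

```bash
python3 -c "from h import *;sm(7)"
```

```text
t 29.62 Fx/Ty/Tx: 1.5/0.35/0.06 3.6/0.55/-0.19 1.9/0.42/0.04 1.4/0.36/0.06 0.4/0.31/-0.00 0.5/0.27/-0.02 0.8/0.34/0.01
```

Emit:
send_rows(steps=[[0,0,0,0,10,0],[0,0,0,0,6,0],[0,0,0,0,0,0],[0,0,0,0,0,0],[0,0,0,0,0,0]])

```text
time: 30.25
tool_pos: [0.4924, -0.2075, 0.1089]
tool_rot: [0.03, 0.5, 0.865, -0.018]
contact_force: [0.2, 0.6, -3.7]
gripper_width: 0.761
```

```bash
python3 -c "from h import *;ef()"
```

```text
t 30.25 eff [ -0.2438 -31.8937 -36.4525  -0.1461  -0.2544   0.0022] tilt 3.99 0.02 J [-0.038   1.2052 -1.0292]
t 30.30 eff [ -0.1706 -31.8955 -36.3157  -0.1422  -0.2458   0.0018] tilt 3.99 0.02 J [-0.0379  1.2053 -1.0293]
```

Emit:
send_rows(steps=[[0,0,0,0,8,0],[0,0,0,0,0,0],[0,0,0,0,0,0],[0,0,0,0,0,0]])

```text
time: 30.8
tool_pos: [0.4925, -0.2074, 0.1092]
tool_rot: [-0.03, 0.5, 0.865, 0.017]
contact_force: [-0.6, 0.4, -3.5]
gripper_width: 0.763
```

```bash
python3 -c "from h import *;ef()"
```

```text
t 30.80 eff [ -0.1163 -34.7538 -35.7352   0.1157   0.2331   0.0035] tilt -3.96 0.01 J [ 0.0336  1.3235 -1.0869]
t 30.85 eff [ -0.0609 -34.7973 -35.6594   0.1192   0.2398   0.0029] tilt -3.96 0.00 J [ 0.0337  1.3237 -1.0869]
```

Emit:
send_rows(steps=[[0,0,0,0,4,0],[0,0,0,0,0,0],[0,0,0,0,0,0],[0,0,0,0,0,0]])

```text
time: 31.35
tool_pos: [0.4927, -0.2077, 0.1093]
tool_rot: [-0.06, 0.499, 0.864, 0.035]
contact_force: [-0.6, 0.1, -2.6]
gripper_width: 0.771
```

```bash
python3 -c "from h import *;ef()"
```

```text
t 31.35 eff [ -0.0453 -36.3428 -35.357    0.2381   0.4917   0.0019] tilt -7.94 0.00 J [ 0.0647  1.3832 -1.1101]
t 31.40 eff [ -0.0195 -36.3689 -35.3262   0.24     0.4952   0.0016] tilt -7.95 0.00 J [ 0.0648  1.3833 -1.1102]
```

Tin 2 looks quiet: small stop transients only (0.15-0.2 Nm), against tin 1's 1.2, 0.42 and late 0.33 Nm jolts. One more rock on tin 2, then I set it down.

Emit:
send_rows(steps=[[0,0,0,0,-10,0],[0,0,0,0,-10,0],[0,0,0,0,-8,0]])

```text
time: 31.78
tool_pos: [0.4926, -0.2075, 0.1096]
tool_rot: [0.152, 0.493, 0.852, -0.088]
contact_force: [-0.1, -0.6, -2.9]
gripper_width: 0.763
```

```bash
python3 -c "from h import *;sm(7)"
```

```text
t 32.08 Fx/Ty/Tx: 0.5/0.36/0.02 2.5/0.45/-0.13 1.1/0.39/-0.04 0.9/0.36/-0.02 0.8/0.28/-0.00 0.8/0.25/0.01 -0.0/0.34/0.06
```

Emit:
send_rows(steps=[[0,0,0,0,10,0],[0,0,0,0,10,0],[0,0,0,0,10,0],[0,0,0,0,10,0]])

```text
time: 32.58
tool_pos: [0.4945, -0.2103, 0.1108]
tool_rot: [-0.151, 0.493, 0.852, 0.089]
contact_force: [-0.3, -0.2, -3.7]
gripper_width: 0.765
```

```bash
python3 -c "from h import *;sm(7)"
```

```text
t 32.88 Fx/Ty/Tx: -1.3/-0.31/0.02 -4.1/-0.60/0.08 -1.7/-0.43/0.04 -0.5/-0.34/0.01 -0.6/-0.31/0.02 -0.8/-0.36/-0.03 -0.6/-0.30/0.01
```

Emit:
send_rows(steps=[[0,0,0,0,-10,0],[0,0,0,0,-10,0],[0,0,0.04,0,0,0],[0,0,0.035,0,0,0],[0,0,0.015,0,0,0],[0,0,0.004,0,0,0],[0,0,0.003,0,0,0],[0,0,0.002,0,0,0]])

```text
time: 33.88
tool_pos: [0.4939, -0.2086, 0.0116]
tool_rot: [0.001, 0.501, 0.866, -0.0]
contact_force: [1.0, -0.0, -3.4]
gripper_width: 0.767
```

```bash
python3 -c "
from h import *
st();print(yaw().as_matrix()[2])"
```

```text
t 33.88 [ 0.4939 -0.2086  0.0116] psi 29.90 F [ 1.0152 -0.0221 -3.3771] T [-0.021  -0.0598 -0.0025] w 0.767 J [-0.5386  0.0877  1.9736  0.      1.0778 -1.0605]
[-0.0022  0.0012 -1.    ]
```

Emit:
send_rows(steps=[[0,0,0.0015,0,0,0],[0,0,0,0,0,0]])

```text
time: 34.12
tool_pos: [0.4938, -0.2086, 0.011]
tool_rot: [0.001, 0.501, 0.866, -0.0]
contact_force: [-3.8, 2.0, 6.2]
gripper_width: 0.765
```

Emit:
send_rows(steps=[[0,0,0,0,0,0],[0,0,0,0,0,0]], grip=1)

```text
time: 34.38
tool_pos: [0.4934, -0.2084, 0.0095]
tool_rot: [0.001, 0.501, 0.866, -0.0]
contact_force: [0.7, 0.7, 0.6]
gripper_width: 0.996
```

```bash
python3 -c "
from h import *
st()
plan(.4342,-.0927,.11,4.1,frm=(.4935,-.2084,.11,29.9))"
```

```text
t 34.38 [ 0.4934 -0.2084  0.0095] psi 29.90 F [0.6539 0.6995 0.5616] T [ 0.0587 -0.0055 -0.0605] w 0.996 J [-0.5386  0.0907  1.9746 -0.      1.0748 -1.0605]
n=3 pos [ 0.4935 -0.2084  0.11  ] psi 29.90
[0.0433, 0.0021, -0.0, 0, 0, 8.6]
[0.0431, -0.0044, -0.0, 0, 0, 8.6]
[0.042, -0.0108, -0.0, 0, 0, 8.6]
```

Emit:
send_rows(steps=[[0,0,-0.05,0,0,0],[0,0,-0.05,0,0,0],[0.043,0.002,0,0,0,8.6],[0.043,-0.0045,0,0,0,8.6],[0.042,-0.011,0,0,0,8.6],[0,0,0,0,0,0]])

```text
time: 35.12
tool_pos: [0.4323, -0.091, 0.1084]
tool_rot: [-0.0, 0.68, 0.733, 0.0]
contact_force: [-0.2, 0.2, -0.6]
gripper_width: 1.001
```

Emit:
send_rows(steps=[[0,0,0.05,0,0,0],[0,0,0.03,0,0,0],[0,0,0.013,0,0,0],[0,0,0.007,0,0,0],[0,0,0,0,0,0]])

```text
time: 35.75
tool_pos: [0.434, -0.0932, 0.0094]
tool_rot: [0.0, 0.681, 0.732, 0.0]
contact_force: [0.9, -0.2, -0.1]
gripper_width: 0.996
```

Emit:
send_rows(steps=[[0,0,0,0,0,0],[0,0,0,0,0,0],[0,0,0,0,0,0]], grip=0.5)

```text
time: 36.12
tool_pos: [0.4346, -0.0933, 0.0103]
tool_rot: [0.001, 0.681, 0.732, 0.0]
contact_force: [0.2, -0.2, 6.0]
gripper_width: 0.76
```

Emit:
send_rows(steps=[[0,0,-0.01,0,0,0],[0,0,-0.04,0,0,0],[0,0,-0.05,0,0,0],[0,0,0,0,0,0]])

```text
time: 36.62
tool_pos: [0.4361, -0.0938, 0.1135]
tool_rot: [0.004, 0.681, 0.732, 0.002]
contact_force: [1.2, 0.8, -2.7]
gripper_width: 0.763
```

Emit:
send_rows(steps=[[0,0,0,0,10,0],[0,0,0,0,10,0]])

```text
time: 36.88
tool_pos: [0.4327, -0.0918, 0.1084]
tool_rot: [-0.129, 0.67, 0.721, 0.12]
contact_force: [-0.4, 0.1, -3.3]
gripper_width: 0.765
```

```bash
python3 -c "from h import *;sm(7)"
```

```text
t 37.17 Fx/Ty/Tx: -1.0/-0.33/0.07 -5.2/-0.60/0.11 -0.1/-0.37/0.03 -0.2/-0.35/0.07 -0.2/-0.29/0.07 -0.6/-0.24/-0.07 -0.7/-0.28/-0.03
```

Emit:
send_rows(steps=[[0,0,0,0,-10,0],[0,0,0,0,-10,0],[0,0,0,0,-10,0],[0,0,0,0,-10,0]])

```text
time: 37.67
tool_pos: [0.4337, -0.0916, 0.11]
tool_rot: [0.131, 0.67, 0.721, -0.119]
contact_force: [-0.1, -0.4, -3.3]
gripper_width: 0.764
```

```bash
python3 -c "from h import *;sm(7)"
```

```text
t 37.98 Fx/Ty/Tx: 0.8/0.31/0.03 5.0/0.48/-0.07 1.7/0.27/0.02 0.8/0.28/0.00 0.2/0.28/0.01 0.1/0.30/0.00 0.5/0.28/0.08
```

Emit:
send_rows(steps=[[0,0,0,0,10,0],[0,0,0,0,10,0],[0,0,0,0,10,0],[0,0,0,0,10,0]])

```text
time: 38.48
tool_pos: [0.4343, -0.095, 0.1105]
tool_rot: [-0.127, 0.671, 0.72, 0.121]
contact_force: [-0.7, -0.2, -2.8]
gripper_width: 0.764
```

```bash
python3 -c "from h import *;sm(7)"
```

```text
t 38.77 Fx/Ty/Tx: -1.1/-0.26/0.04 -5.7/-0.64/0.14 -2.0/-0.34/0.03 -0.7/-0.32/-0.04 0.0/-0.31/0.01 -1.0/-0.28/0.03 -0.7/-0.28/0.05
```

Emit:
send_rows(steps=[[0,0,0,0,-10,0],[0,0,0,0,-10,0],[0.025,0,0,0,0,0],[-0.05,0,0,0,0,0],[0.05,0,0,0,0,0],[-0.05,0,0,0,0,0],[0.025,0,0,0,0,0]])

```text
time: 39.65
tool_pos: [0.4342, -0.0944, 0.1101]
tool_rot: [0.002, 0.682, 0.731, -0.0]
contact_force: [0.5, 1.1, -2.9]
gripper_width: 0.765
```

```bash
python3 -c "from h import *;sm(10)"
```

```text
t 40.10 Fx/Ty/Tx: 1.1/0.07/0.01 2.2/0.15/0.01 0.1/-0.03/0.03 0.3/-0.08/-0.03 0.5/-0.06/-0.01 0.3/0.00/0.07 0.2/-0.03/0.01 -0.8/-0.00/0.07 0.1/-0.02/0.01 0.6/-0.01/-0.04
```

Emit:
send_rows(steps=[[0.02,0.02,0,0,0,0],[-0.04,-0.04,0,0,0,0],[0.04,0.04,0,0,0,0],[-0.04,-0.04,0,0,0,0],[0.02,0.02,0,0,0,0]])

```text
time: 40.72
tool_pos: [0.4313, -0.0955, 0.1078]
tool_rot: [-0.0, 0.684, 0.73, -0.001]
contact_force: [1.1, 0.5, -1.9]
gripper_width: 0.758
```

```bash
python3 -c "from h import *;samp(10)"
```

```text
t 40.73 Ft [0.45 1.11 1.91] Tt [-0.076  0.023  0.021]
t 40.77 Ft [1.25 1.19 2.31] Tt [-0.064  0.114  0.034]
t 40.83 Ft [ 0.27 -0.97  3.07] Tt [-0.031 -0.01   0.013]
t 40.88 Ft [0.13 0.53 3.45] Tt [-0.036  0.007  0.016]
t 40.92 Ft [0.06 0.64 2.6 ] Tt [-0.009 -0.028  0.027]
t 40.98 Ft [-0.56  0.24  3.16] Tt [ 0.015 -0.085 -0.056]
t 41.02 Ft [-0.45  0.28  2.44] Tt [ 0.079 -0.028  0.017]
t 41.08 Ft [0.49 0.69 2.69] Tt [-0.013  0.003  0.048]
t 41.12 Ft [-0.06 -0.19  2.44] Tt [ 0.032 -0.065  0.002]
t 41.17 Ft [0.13 0.18 4.05] Tt [ 0.052 -0.033 -0.055]
```

I'll run a properly settled static test: tilt to one side, come back to just +0.5°, hold and read. Then the same at -0.5°.

Emit:
send_rows(steps=[[0,0,0,0,6,0],[0,0,0,0,0,0],[0,0,0,0,-3,0],[0,0,0,0,-2,0],[0,0,0,0,-0.5,0],[0,0,0,0,0,0],[0,0,0,0,0,0],[0,0,0,0,0,0]])

```text
time: 42.18
tool_pos: [0.4334, -0.0929, 0.1088]
tool_rot: [-0.003, 0.681, 0.732, 0.003]
contact_force: [0.6, 0.2, -2.0]
gripper_width: 0.764
```

```bash
cat >> h.py <<'E'
def My(n=2):
    for i in range(n):
        s=manip.state();M=yaw().as_matrix();e=s["joint_efforts"];j=s["joint_pos"]
        u=(e[3]-np.cos(j[4])*e[5])/np.sin(j[4])
        print("t %.2f My %.4f tilt %.3f e %.4f %.4f"%(s["time"],np.cos(j[5])*u-np.sin(j[5])*e[4],np.degrees(-M[2,0]),e[3],e[4]))
        if i<n-1: manip.grab_frame("side")
E
python3 -c "from h import *;My(7)"
```

```text
t 42.17 My 0.0199 tilt -0.502 e 0.0267 -0.0113
t 42.23 My 0.0186 tilt -0.500 e 0.0256 -0.0120
t 42.27 My 0.0180 tilt -0.502 e 0.0251 -0.0123
t 42.33 My 0.0173 tilt -0.503 e 0.0244 -0.0125
t 42.38 My 0.0168 tilt -0.500 e 0.0241 -0.0130
t 42.42 My 0.0164 tilt -0.503 e 0.0238 -0.0130
t 42.48 My 0.0161 tilt -0.501 e 0.0235 -0.0132
```

Emit:
send_rows(steps=[[0,0,0,0,-6.5,0],[0,0,0,0,0,0],[0,0,0,0,3,0],[0,0,0,0,2,0],[0,0,0,0,0.5,0],[0,0,0,0,0,0],[0,0,0,0,0,0],[0,0,0,0,0,0]])

```text
time: 43.48
tool_pos: [0.4333, -0.0926, 0.1087]
tool_rot: [0.003, 0.681, 0.732, -0.003]
contact_force: [0.9, 0.6, -2.8]
gripper_width: 0.768
```

```bash
python3 -c "from h import *;My(7)"
```

```text
t 43.48 My -0.0070 tilt 0.499 e 0.0028 -0.0223
t 43.52 My -0.0059 tilt 0.501 e 0.0038 -0.0219
t 43.58 My -0.0048 tilt 0.503 e 0.0047 -0.0215
t 43.62 My -0.0044 tilt 0.504 e 0.0051 -0.0214
t 43.67 My -0.0040 tilt 0.499 e 0.0055 -0.0212
t 43.73 My -0.0035 tilt 0.504 e 0.0060 -0.0212
t 43.77 My -0.0034 tilt 0.501 e 0.0061 -0.0212
```

The sign matters here. When the tool tips, a ball rolls to the low side, opposite to the swing, so it subtracts from the pendulum moment.

| Check | With a ball | Rigid | Tin 1 | Tin 2 |
|---|---|---|---|---|
| 8°/4° ratio | 2.09 | 1.995 | 2.086 | about 1.99 |
| ±0.5° moment difference (Nm) | 0.021 | 0.063 | 0.0195 | not run |

Together with the jolts, this says tin 1 is the rattling one and tin 2 is quiet. I'll deliver tin 1.

```bash
python3 -c "
from h import *
plan(.576,.230,.172,step=.047)"
```

```text
n=8 pos [ 0.4333 -0.0927  0.1088] psi 4.11
[0.0389, 0.0207, -0.0079, 0, 0, np.float64(-0.0)]
[0.0389, 0.0207, -0.0079, 0, 0, np.float64(-0.0)]
[0.0389, 0.0207, -0.0079, 0, 0, np.float64(-0.0)]
[0.0389, 0.0207, -0.0079, 0, 0, np.float64(-0.0)]
[0.0389, 0.0207, -0.0079, 0, 0, np.float64(-0.0)]
[0.0389, 0.0207, -0.0079, 0, 0, np.float64(-0.0)]
[0.0389, 0.0207, -0.0079, 0, 0, np.float64(-0.0)]
[0.0389, 0.0207, -0.0079, 0, 0, np.float64(-0.0)]
```

Emit:
send_rows(steps=[[0.02,0.01,-0.02,0,0.5,0],[0.04,0.021,-0.02,0,0,0],[0.045,0.024,-0.01,0,0,0],[0.046,0.025,-0.005,0,0,0],[0.046,0.025,-0.003,0,0,0],[0.046,0.025,-0.003,0,0,0],[0.04,0.021,-0.002,0,0,0],[0.028,0.015,0,0,0,0]])

```text
time: 44.78
tool_pos: [0.5772, 0.2316, 0.1716]
tool_rot: [0.0, 0.681, 0.732, 0.0]
contact_force: [-0.4, -0.7, -2.2]
gripper_width: 0.764
```

Emit:
send_rows(steps=[[0,0,0,0,0,0],[0,0,0,0,0,0],[0,0,0,0,0,0]])

```text
time: 45.15
tool_pos: [0.5763, 0.2285, 0.1715]
tool_rot: [-0.0, 0.682, 0.732, -0.0]
contact_force: [-0.4, -0.4, -2.3]
gripper_width: 0.766
```

Run:
```python
from h import *
My(6)
st();print(yaw().as_matrix()[2])
c=manip.get_calibration("wrist");a=manip.grab_frame("wrist");b=manip.grab_frame("side");s=manip.grab_frame("scene")
cv2.imwrite("pics/fw.png",a);cv2.imwrite("pics/fs.png",b);cv2.imwrite("pics/fsc.png",s)
plan(.576,.230,.172)
```

```text
t 45.15 My 0.0433 tilt 0.020 e 0.0390 -0.0204
t 45.20 My 0.0349 tilt 0.013 e 0.0300 -0.0247
t 45.25 My 0.0308 tilt 0.007 e 0.0261 -0.0242
t 45.30 My 0.0285 tilt 0.005 e 0.0240 -0.0230
t 45.35 My 0.0269 tilt 0.002 e 0.0225 -0.0226
t 45.40 My 0.0257 tilt -0.000 e 0.0213 -0.0226
t 45.40 [0.5766 0.229  0.1718] psi 4.06 F [ 0.0556  0.3986 -2.2203] T [-0.0658 -0.0007 -0.0166] w 0.765 J [ 0.2581  0.0844  1.6807 -0.      1.3764  0.1873]
[ 0.      0.0002 -1.    ]
n=1 pos [0.5766 0.2293 0.1717] psi 4.09
[0.0007, -0.0006, -0.0003, 0, 0, np.float64(-0.0)]
```

View pics/fw.png

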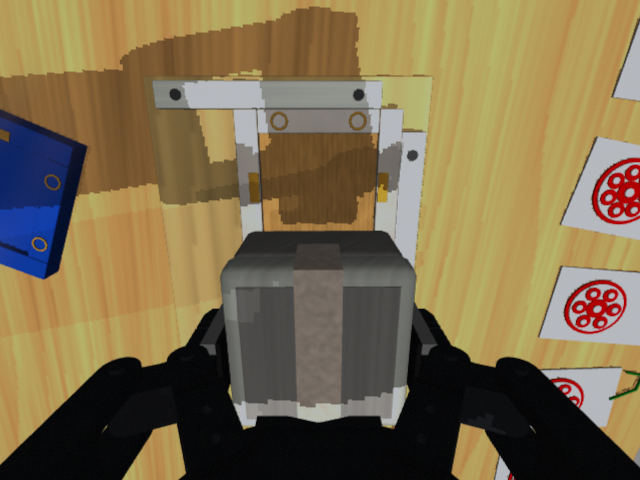

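View pics/fs.png

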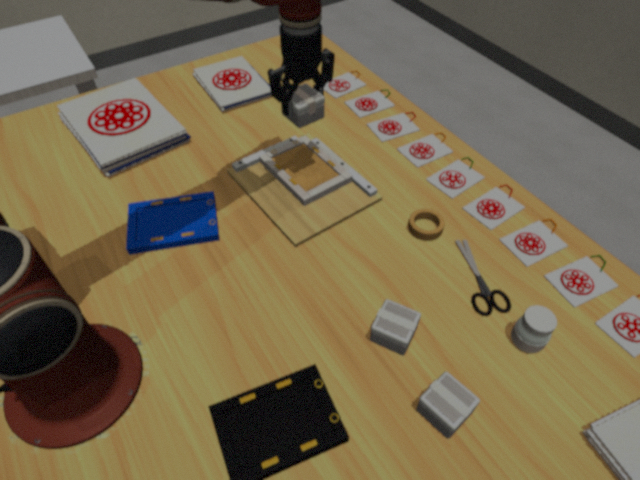

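View pics/fsc.png

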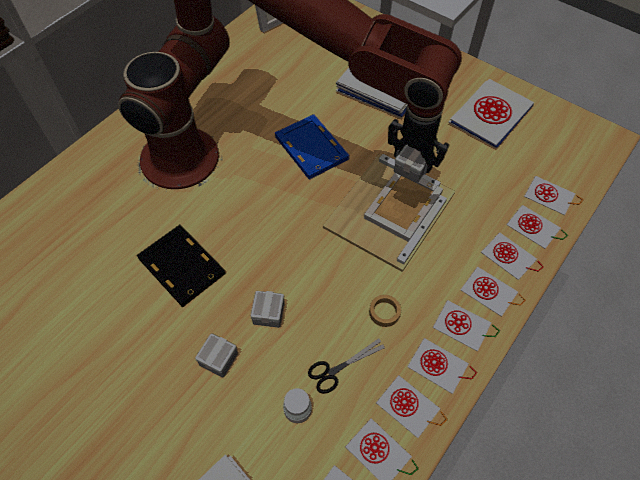

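The tin is level over the frame, both stops look flush, and the two remaining tins are standing. There is time for one clean cross-check: level readings after tilting to either side. A rigid load should read the same both times; a ball should read about 0.045 lower after the + tilt.

Emit:
send_rows(steps=[[0,0,0,0,6,0],[0,0,0,0,0,0],[0,0,0,0,-3,0],[0,0,0,0,-2,0],[0,0,0,0,-1,0],[0,0,0,0,0,0],[0,0,0,0,0,0],[0,0,0,0,0,0]])

```text
time: 46.55
tool_pos: [0.5766, 0.2293, 0.1716]
tool_rot: [-0.0, 0.681, 0.732, -0.0]
contact_force: [0.6, 1.1, -1.7]
gripper_width: 0.764
```

```bash
python3 -c "from h import *;My(8)"
```

```text
t 46.55 My -0.0129 tilt -0.002 e -0.0163 -0.0180
t 46.60 My -0.0144 tilt -0.001 e -0.0177 -0.0180
t 46.65 My -0.0155 tilt -0.001 e -0.0189 -0.0181
t 46.70 My -0.0164 tilt 0.000 e -0.0198 -0.0179
t 46.75 My -0.0171 tilt -0.001 e -0.0205 -0.0180
t 46.80 My -0.0177 tilt 0.001 e -0.0210 -0.0180
t 46.85 My -0.0179 tilt -0.002 e -0.0213 -0.0181
t 46.90 My -0.0183 tilt -0.000 e -0.0216 -0.0181
```

Emit:
send_rows(steps=[[0,0,0,0,-6,0],[0,0,0,0,0,0],[0,0,0,0,3,0],[0,0,0,0,2,0],[0,0,0,0,1,0],[0,0,0,0,0,0],[0,0,0,0,0,0],[0,0,0,0,0,0]])

```text
time: 47.9
tool_pos: [0.5766, 0.2297, 0.1716]
tool_rot: [0.0, 0.681, 0.732, -0.0]
contact_force: [0.1, 0.2, -3.0]
gripper_width: 0.764
```

```bash
python3 -c "from h import *;My(8)"
```

```text
t 47.90 My 0.0251 tilt 0.002 e 0.0199 -0.0276
t 47.95 My 0.0265 tilt 0.004 e 0.0214 -0.0277
t 48.00 My 0.0278 tilt 0.001 e 0.0226 -0.0279
t 48.05 My 0.0289 tilt 0.001 e 0.0236 -0.0280
t 48.10 My 0.0295 tilt 0.002 e 0.0243 -0.0281
t 48.15 My 0.0299 tilt 0.001 e 0.0247 -0.0280
t 48.20 My 0.0304 tilt 0.002 e 0.0251 -0.0281
t 48.25 My 0.0304 tilt 0.001 e 0.0252 -0.0281
```

The difference is -0.049 Nm, against about -0.048 predicted for a 175 g ball shifting 28 mm, so the loose weight is confirmed. Last, a closer look at the flushness.

Run:
```python
from h import *
crop(cv2.imread("pics/fw.png"),220,70,440,260,3.4,"pics/fwc.png")
```

```text
(no output)
```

View pics/fwc.png

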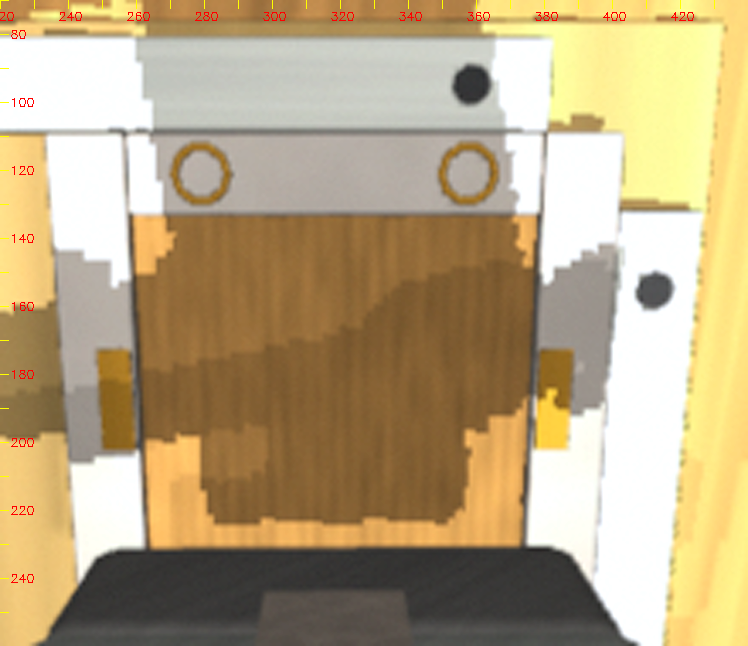

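The frame sits flush on both stops, with no gap visible along the left stop (row 109) or the far stop (column 400). I'm handing in.

```bash
python3 -c "
from h import *
st();manip.job_done()"
```

```text
t 48.25 [0.5766 0.2296 0.1716] psi 4.11 F [-0.1881 -1.1272 -3.2841] T [-0.035   0.0375 -0.0045] w 0.763 J [ 0.2591  0.0852  1.68   -0.      1.3764  0.1873]
the job is handed in; nothing more can be done
```

I handed the job in at 48.25 s, with the frame on both stops and the rattling tin held over it.

- **Frame:** I pushed it onto the far stop and then the left stop, at about 15 N each. Both the view after the push and the last wrist view show no gap at either stop.
- **Tins:** The rattling tin is the one nearest the board. The middle tin stayed quiet when shaken and is standing upright again in its place. I did not touch the third tin.
- **Handover:** The tin is in the gripper, level to within about 0.02°. It is over the middle of the frame, with its underside about 130 mm above the frame's top.
- **Left alone:** The scissors, paste jar, tape roll and the two look-alike frames were not touched.

**Checks that disagreed:** The wrist sensor was too coarse to settle which tin rattled. Tin 1 gave two clear jolts, but later shakes of it showed none. I also misread the first tilt test, set tin 1 down as quiet, and corrected that after testing tin 2.

The check that settled it was the joint torque with the tin level after tilting it each way. The reading shifted by 0.049 Nm, and about 0.048 is expected for the loose weight rolling across the tin.

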